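# Balance a top-heavy gear unit in its trunnion carrier onto the test stand

### The arm

A 6-joint arm with a two-finger parallel gripper is mounted at the origin on the work surface. World frame = base frame: x ahead of the robot, y to its left, z up, the work surface at z = 0. Lengths are in mm, angles in degrees, forces in N, time in s.
With the tool pointing down it reaches from about 300 to 850 mm from the base axis. Payload 4.2 kg.
Tool frame: the origin (TCP) lies at the very end of the fingers, on their centre line; the grasp point (between the pads) lies 19 mm behind it; z points along the fingers, y is the line along which they close (so a half turn about z gives the same grasp; the last joint's range is limited). The gripper opens to 91 mm and grips with 3 to 60 N. Pads are 32 mm wide; open, the fingers measure 118 mm over their backs; the gripper's body (76 mm by 178 mm) begins 60 mm behind the grasp point.
Start: joints at [71.104, 18.312, 89.639, -0, 72.044, -1.146], TCP at [175.302, 547.643, 213.976] pointing down, gripper open.
Joint ranges: [-177.97, 177.97], [-48.28, 115.42], [12.27, 149.76], [-77.06, 257.06], [2.81, 150.46], [-146.56, 146.56]. Speed limits (degrees/s): [147.25, 147.25, 180, 180, 180, 180].

### API

Orientations are given as [roll, pitch, yaw] about the fixed x, y, z axes, in that order (R = Rz(yaw) Ry(pitch) Rx(roll)).
In Python, from workcell import env, grab_frame gives the robot as it stands. The module is installed in compiled form; this text tells all that it offers.
- The arm moves only by the tool move_arm, never from a script. Its argument "plan" is a list of rows, each an object of numbers: "tx", "ty", "tz": the shift along the tool's x, y, z in cm; "wx", "wy", "wz": the turn, a rotation vector about the tool's x, y, z in rad. In form: [{"tx": .., "ty": .., "tz": .., "wx": .., "wy": .., "wz": ..}, ...]. A call has 1 to 12 rows; each row shifts and turns the commanded pose from where the row before left it, along the tool's axes as they then stand; what a row does not reach is not made up. A row lasts 1/12 s, in which the tool goes at most 41.7 mm and 7.16 degrees, less where a joint would pass 70% of its speed; a pose out of reach is approached as far as the arm can. A call is refused whole if a number of a shift passes 4.17 or a number of a turn 0.125, either way. A call with a gripper value outside its range is refused whole. "gripper" is the finger opening in cm, from 0 to 9.12, set as the call begins (left out, the last holds). The fingers move at their own pace and stop on an object; "force" is the grip in N (left out, the last holds). Time passes only in rows, so rows that do not move let the fingers close. It gives the time, the measured TCP pose, the force, the opening and the grip force at its end, in the units of the state.
- env.state(): the state, without advancing time (a new reading comes with each control period).
- grab_frame(name): name is "scene" or "top"; returns a dict with "color" (480x640x3 uint8, red, green, blue), "vfov" (degrees; the focal length in pixels is half the picture's height over the tangent of half this angle, whatever the lens; pixels are square), "cx", "cy" (the principal point, pixels), "view" (4x4, takes a point from world to camera coordinates). Camera axes: x right, y up, looking along -z (the intrinsics and any distortion apply to the point x, -y, -z); pixel columns grow to the right and rows downward; lengths in mm; the calibration is good to about 2 mm. A picture is of the moment at which its call begins. There is no depth.
- env.job_done(): hands the job in; it is judged then, once.
The state is a dict: "time_s": time; "qpos": joint angles; "qvel": joint speeds; "effort": joint torques, N m; "ee_pos": TCP position; "ee_rot": TCP orientation; "force": force on the tool from outside, world axes, zero at the start; "torque": the same for the moment, N m; "gripper_width": finger opening in mm; "gripper_force": force on a finger pad.
Only numpy, scipy, OpenCV 4.12 (cv2) and the standard library are available. Lean on these libraries where they do the work, as an engineer would, in place of code of your own. Each camera call takes 0.05 s, during which the arm holds its last target. There are 200 camera calls.

### The job

Lift the carrier with the tipped-over gear unit by its top grip bar and, without touching the unit itself, tilt the carrier against the lean so that the unit swings up; keep it upright (shaft vertical) in the air, at least 6 cm clear of the table, for five seconds on end. Take it over the test stand only while the unit is upright, then gently lower the carrier square and centred onto the stand's plate, so that the unit's tail drops into the slot between the cheeks, and let go. Leave everything else on the bench alone and do not bang, drop or tip the carrier.

Things in the scene. Friction and masses are not known exactly. Their poses are not given: they have to be found in the camera images.
- carrier: trunnion carrier: loose grey frame, 0.32 kg (0.87 kg with the unit). Origin: centre of its underside, z up. Foot: open rectangle 136 mm (x) by 156 mm (y), bars 14 mm high, opening 104 by 128 mm. Two posts at y = +/-71 mm (30 mm wide, 14 mm thick), joined on top by the grip bar along y. The unit swings about an axis along the carrier's y, 105 mm above the origin
- grip_bar (a point): centre of the carrier's grip bar, 250 mm above the carrier's origin; the bar runs along the carrier's y axis, is 20 mm wide (x) and 24 mm high, 128 mm free between the posts; the shaft end stays 25 mm below it. Axes as the carrier's
- unit: gear unit in the carrier, 0.55 kg +/- 10 %; origin on the trunnion axis, z up its shaft, y along the trunnion. Dark body 62 mm in diameter from -30 to 32 mm, 68 mm flange, 20 mm shaft up to 105 mm, 18 mm tail down to -90 mm. Swings to stops 0.35 rad either side of the carrier's upright; starts lying at a stop, to the carrier's +x. Moment of inertia about the trunnion 0.0019 kg m2
- trunnion (a point): point of the carrier on the trunnion axis, 105 mm above its origin; carrier's axes. The bush pulls the unit towards the carrier's upright with 0.035 N m per rad between unit and carrier and drags 0.010 N m s per rad of relative turning; no dry friction. Too weak to hold the unit up: from upright it falls with a time constant of about 0.8 s; tilting the carrier against the lean drives it back
- unit_com (a point): centre of mass of the unit, 9.5 mm above the trunnion axis along the unit's z: it is top-heavy, gravity topples it with 0.051 N m per rad of lean from vertical (varies with its mass). Axes as the unit's
- shaft_top (a point): centre of the end face of the unit's shaft, 105 mm above the trunnion axis along the unit's z; axes as the unit's
- tail_tip (a point): centre of the end face of the unit's tail stub (18 mm in diameter), 90 mm below the trunnion axis; axes as the unit's
- stand: test stand, fixed: aluminium plate 170 mm (x) by 190 mm (y), its top 20 mm above the table, with two upright cheeks in its middle. Origin: centre of its underside on the table, z up. The carrier belongs centred on the plate with its y axis along the stand's y (either way round), its foot frame around the cheeks, its origin then 20 mm above the stand's
- slot (a point): middle of the slot between the stand's two steel cheeks, at their top, 60 mm above the table. The cheeks are 12 mm thick (x), 50 mm long (y) and 40 mm high; the slot is 42 mm wide and runs along the stand's y axis. On a seated carrier the tail of an upright unit reaches 25 mm down into it. Axes as the stand's
- gear_a: finished gear unit standing on its square black foot, 76 mm square, 139 mm tall, bystander; origin at the centre of its underside
- gear_b: finished gear unit like gear_a, bystander; origin at the centre of its underside
- gear_c: finished gear unit like gear_a, bystander; origin at the centre of its underside
- bin: open blue plastic parts bin, 220 x 150 x 70 mm, bystander; origin at the centre of its underside
- jar: glass bottle, 64 mm in diameter, 140 mm tall, bystander; origin at the centre of its underside
- spanner: spanner 170 mm long lying between the two work places, under 20 mm high, bystander
- tin: open cardboard box 90 x 120 x 50 mm, bystander; origin at the centre of its underside
- brush: brush lying on the table, bystander

How it is judged:
By the outcome, as a careful person would: the job done as asked, in the order asked, and still so for the second after the job is handed in, with the robot touching nothing.
It also fails if it takes over 72 s, if anything falls off the work surface, if the arm or the gripper's body presses on something with over 40 N, if the wrist force passes 120 N, or if a joint passes its speed limit or range.

## Working session

There is one attempt and no reset: what is moved stays moved. The work goes in short steps, Python scripts to look and compute and a tool call to move; the robot and the scene stay as the last step left them, time stands still between calls to the robot, and variables do not carry over. Pictures are saved under pics/ and viewed, at most 10 in all, crops included, and the job is handed in when it is done.

Besides the shell and the picture viewer there is one more tool, called by a JSON object that holds its "name" and its "arguments". move_arm: Moves the arm, as the interface text tells. Its arguments: {"type":"object","properties":{"plan":{"type":"array","items":{"type":"object","properties":{"tx":{"type":"number"},"ty":{"type":"number"},"tz":{"type":"number"},"wx":{"type":"number"},"wy":{"type":"number"},"wz":{"type":"number"}}}},"gripper":{"type":"number"},"force":{"type":"number"}},"required":["plan"]}

```bash
mkdir -p pics; cat > h.py <<'E'
import numpy as np, cv2
from workcell import env, grab_frame
def K(f):
    return f["color"].shape[0]/2/np.tan(np.radians(f["vfov"])/2)
def proj(f,P):
    P=np.atleast_2d(P); c=(np.c_[P,np.ones(len(P))]@np.array(f["view"]).T)[:,:3]
    return np.c_[f["cx"]+K(f)*c[:,0]/-c[:,2], f["cy"]-K(f)*c[:,1]/-c[:,2]]
def ray(f,u,v):
    V=np.array(f["view"]); R=V[:3,:3]; o=-R.T@V[:3,3]
    d=R.T@np.array([(u-f["cx"])/K(f),-(v-f["cy"])/K(f),-1]); return o,d/np.linalg.norm(d)
def onz(f,u,v,z):
    o,d=ray(f,u,v); return o+d*(z-o[2])/d[2]
E
python3 - <<'E'
from h import *
for n in("scene","top"):
    f=grab_frame(n); cv2.imwrite(f"pics/{n}0.png",f["color"][:,:,::-1])
    print({k:v for k,v in f.items() if k!="color"}, ray(f,320,240))
print(env.state())
E
```

```text
{'vfov': 56.83244268020145, 'cx': 320.13340215833927, 'cy': 236.36529255561123, 'view': array([[ 8.02521434e-01,  5.96622452e-01,  9.99081983e-04,
        -5.11472192e+02],
       [-4.18688073e-01,  5.61985983e-01,  7.13352684e-01,
         1.42696491e+02],
       [ 4.25040757e-01, -5.72899123e-01,  7.00804502e-01,
        -1.63413999e+03],
       [ 0.00000000e+00,  0.00000000e+00,  0.00000000e+00,
         1.00000000e+00]])} (array([1164.78881309, -711.23499924, 1043.93073689]), array([-0.42183712,  0.56809556, -0.70662641]))
{'vfov': 43.86257579681053, 'cx': 313.7801907481501, 'cy': 239.43347459476266, 'view': array([[-2.13727966e-02, -9.99754916e-01,  5.77166551e-03,
         4.10315907e+00],
       [ 9.94494312e-01, -2.06672533e-02,  1.02732317e-01,
        -6.19222174e+02],
       [-1.02587854e-01,  7.93556543e-03,  9.94692294e-01,
        -1.68745160e+03],
       [ 0.00000000e+00,  0.00000000e+00,  0.00000000e+00,
         1.00000000e+00]])} (array([ 442.78858655,    4.69541455, 1742.0855532 ]), array([ 0.10141408, -0.01834691, -0.99467511]))
{'time_s': 0.1, 'qpos': array([ 7.11023767e+01,  1.83474497e+01,  8.97010718e+01, -1.70073593e-03,
        7.20436965e+01, -1.14504115e+00]), 'qvel': array([ 0.0076117 , -0.12245636, -0.06504549,  0.03858976, -0.03538601,
        0.01112382]), 'effort': array([ 9.75547596e-05, -4.13339567e+01, -2.32507020e+01,  7.30249914e-02,
        4.23764263e-02, -5.09167842e-05]), 'ee_pos': array([175.17077421, 547.179138  , 213.19843398]), 'ee_rot': array([-1.79907768e+02, -2.26100481e-04,  1.62247943e+02]), 'force': array([-0.99812511,  0.42674117, -0.98733321]), 'torque': array([ 0.06646257,  0.02192905, -0.0268096 ]), 'gripper_force': 0.0, 'gripper_width': 90.98617012161739}
```

View pics/scene0.png

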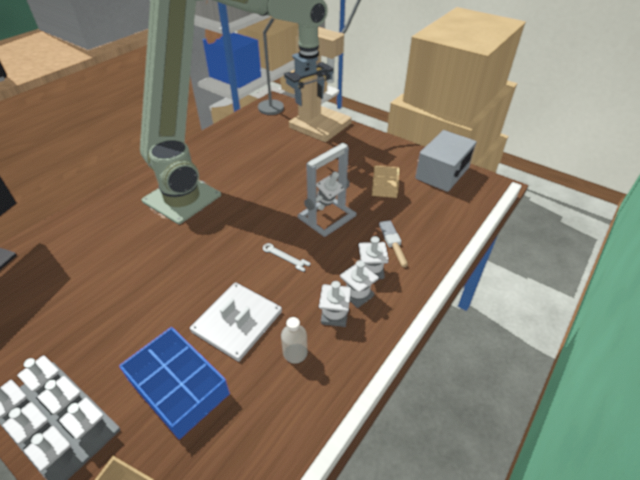

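View pics/top0.png

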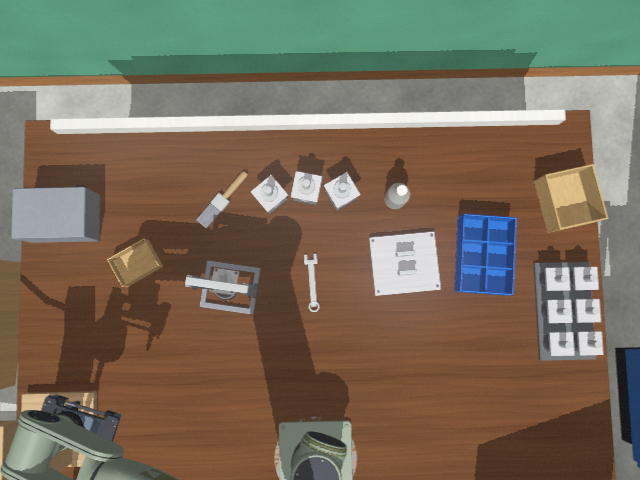

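The scene view shows the carrier at about (328,190) and the stand at (236,320). In the top view the carrier is at (230,287) with its bar along (188,281)-(257,289), and the plate is centred near (404,263). Next I'll crop both for exact corners.

```bash
python3 - <<'E'
from h import *
t=cv2.imread("pics/top0.png"); s=cv2.imread("pics/scene0.png")
a=cv2.resize(t[250:325,175:275],None,fx=4,fy=4,interpolation=cv2.INTER_CUBIC)
b=cv2.resize(s[135:245,285:385],None,fx=4,fy=4,interpolation=cv2.INTER_CUBIC)
c=cv2.resize(t[225:300,360:450],None,fx=4,fy=4,interpolation=cv2.INTER_CUBIC)
im=np.zeros((600,800,3),np.uint8); im[:300,:400]=a; im[:440,400:]=b; im[300:600,:360]=c
cv2.imwrite("pics/crop.png",im)
f=grab_frame("top")
m=(f["color"].min(2)>150).astype(np.uint8); m[:,:360]=0;m[:,450:]=0;m[:220]=0;m[310:]=0
cs,_=cv2.findContours(m,0,1); c=max(cs,key=cv2.contourArea)
bx=cv2.boxPoints(cv2.minAreaRect(c)); P=np.array([onz(f,u,v,20) for u,v in bx]); print(bx,P,P.mean(0))
for i in range(4):
  d=P[(i+1)%4]-P[i]; print(np.linalg.norm(d),np.degrees(np.arctan2(d[1],d[0])))
E
```

```text
[[368.83173 237.31686]
 [434.77234 230.72281]
 [440.604   289.03964]
 [374.6634  295.6337 ]] [[ 623.25557001 -169.18212722   20.        ]
 [ 638.57203495 -361.87983634   20.        ]
 [ 469.04529288 -371.5584072    20.        ]
 [ 454.18109315 -180.76218804   20.        ]] [ 546.26349775 -270.8456397    20.        ]
193.30546086405434 -85.4554328513454
169.80280036086808 -176.73243331016093
191.37434959018245 94.45469599315759
169.47057719465369 3.9181197470392934
```

View pics/crop.png

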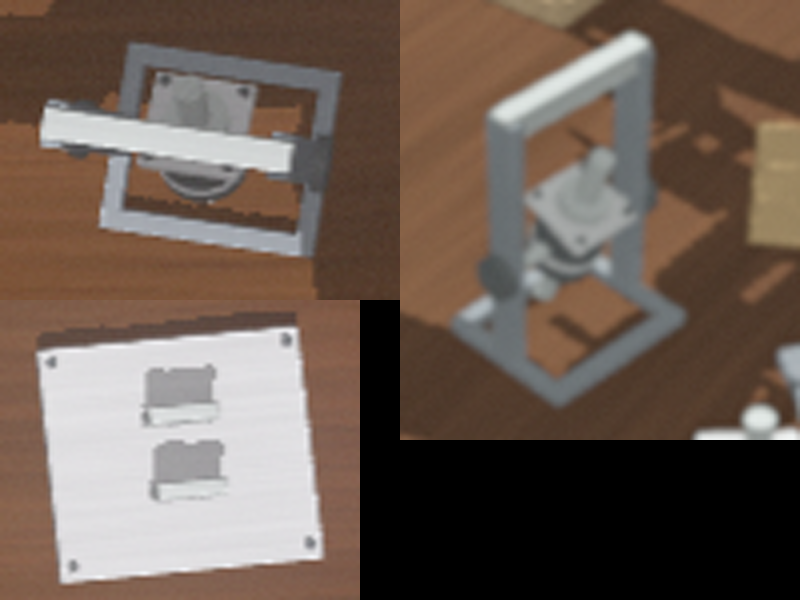

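The crop shows the foot's outer corners at crop px (130,43),(341,72),(313,255),(101,228). The bar's top corners are near (47,100),(40,143),(297,140),(292,173). The shaft leans towards image-up (world +x).

```bash
python3 - <<'E'
from h import *
f=grab_frame("top")
q=lambda x,y:((x+.5)/4-.5+175,(y+.5)/4-.5+250)
def rep(c,z):
  P=np.array([onz(f,*q(*p),z) for p in c]); print(P.round(1),P.mean(0).round(1))
  for i in range(4):
    d=P[(i+1)%4]-P[i]; print(np.linalg.norm(d).round(1),np.degrees(np.arctan2(d[1],d[0])).round(2))
rep([(130,43),(341,72),(313,255),(101,228)],14)
# bar by mask
m=(f["color"].min(2)>185).astype(np.uint8); m[:,:180]=0;m[:,265:]=0;m[:265]=0;m[310:]=0
cs,_=cv2.findContours(m,0,1); c=max(cs,key=cv2.contourArea); r=cv2.minAreaRect(c);print(r,cv2.contourArea(c))
bx=cv2.boxPoints(r); P=np.array([onz(f,u,v,262) for u,v in bx]);print(P.round(1),P.mean(0))
for i in range(4):
    d=P[(i+1)%4]-P[i]; print(np.linalg.norm(d).round(1),np.degrees(np.arctan2(d[1],d[0])).round(2))
s=grab_frame("scene"); 
g=lambda x,y:((x-400+.5)/4-.5+285,(y+.5)/4-.5+135)
# bar top corners in scene: near-left (490,118)...
for p in [(488,112),(632,30),(655,44),(513,128)]: print(onz(s,*g(*p),262).round(1))
for p in [(453,324),(560,404),(687,316)]: print(onz(s,*g(*p),14 if p[1]!=404 else 0).round(1))
E
```

```text
[[566.4 301.6  14. ]
 [542.1 148.9  14. ]
 [410.9 170.6  14. ]
 [433.5 322.8  14. ]] [488.2 236.   14. ]
154.6 -99.03
133.0 170.61
153.9 81.57
134.6 -9.08
((215.88818359375, 284.7641296386719), (61.925777435302734, 7.4330244064331055), 8.32564926147461) 389.5
[[491.4 314.5 262. ]
 [509.5 311.9 262. ]
 [484.1 160.4 262. ]
 [466.  163.3 262. ]] [487.74093938 237.51781783 262.        ]
18.3 -8.31
153.6 -99.51
18.3 171.08
153.4 80.49
[467.7 159.2 262. ]
[490.9 317.5 262. ]
[517.1 311.7 262. ]
[495.3 154.2 262. ]
[416.6 167.1  14. ]
[541.6 154.    0. ]
[574.1 297.5  14. ]
```

The two views agree: the carrier is at about (488.5, 237) with its x axis at -9.2°, and the stand is at (546, -271) with yaw +4. I'll raise the tool, turn it by 81.4° and travel to above the bar.

{"name": "move_arm", "arguments": {"plan": [{"tz": -4}, {"tz": -4}, {"tz": -4}, {"wz": 0.12}, {"wz": 0.12}, {"wz": 0.12}, {"wz": 0.12}, {"wz": 0.12}, {"wz": 0.12}, {"wz": 0.12}, {"wz": 0.12}, {"wz": 0.12}], "gripper": 9.12}}

```text
schema error: expected keys tx, ty, tz, wx, wy, wz
```

{"name": "move_arm", "arguments": {"plan": [{"wz": 0.12}, {"wz": 0.12}, {"wz": 0.1}, {"tx": -2, "ty": 3}, {"tx": -2, "ty": 3}, {"tx": -2, "ty": 3}, {"tx": -2, "ty": 3}, {"tx": -2, "ty": 3}, {"tx": -2, "ty": 3}, {"tx": -2, "ty": 3}, {"tx": -2, "ty": 3}, {"tx": -2, "ty": 3}]}}

```text
schema error: expected keys tx, ty, tz, wx, wy, wz
```

{"name": "move_arm", "arguments": {"plan": [{"tx": -2, "ty": 3}, {"tx": -2, "ty": 3}, {"tx": -2, "ty": 2}, {}, {}]}}

```text
schema error: expected keys tx, ty, tz, wx, wy, wz
```

{"name": "move_arm", "arguments": {"plan": [{"tx": 0, "ty": 0, "tz": -4, "wx": 0, "wy": 0, "wz": 0}, {"tx": 0, "ty": 0, "tz": -4, "wx": 0, "wy": 0, "wz": 0}, {"tx": 0, "ty": 0, "tz": -4, "wx": 0, "wy": 0, "wz": 0}, {"tx": 0, "ty": 0, "tz": 0, "wx": 0, "wy": 0, "wz": 0.12}, {"tx": 0, "ty": 0, "tz": 0, "wx": 0, "wy": 0, "wz": 0.12}, {"tx": 0, "ty": 0, "tz": 0, "wx": 0, "wy": 0, "wz": 0.12}, {"tx": 0, "ty": 0, "tz": 0, "wx": 0, "wy": 0, "wz": 0.12}, {"tx": 0, "ty": 0, "tz": 0, "wx": 0, "wy": 0, "wz": 0.12}, {"tx": 0, "ty": 0, "tz": 0, "wx": 0, "wy": 0, "wz": 0.12}, {"tx": 0, "ty": 0, "tz": 0, "wx": 0, "wy": 0, "wz": 0.12}, {"tx": 0, "ty": 0, "tz": 0, "wx": 0, "wy": 0, "wz": 0.12}, {"tx": 0, "ty": 0, "tz": 0, "wx": 0, "wy": 0, "wz": 0.12}], "gripper": 9.12}}

```text
time_s: 1.25
ee_pos: [175.3, 547.5, 333.8]
ee_rot: [-180.0, 0.0, 100.0]
force: [-0.3, -0.3, -0.2]
gripper_width: 91.3
gripper_force: 0.0
```

{"name": "move_arm", "arguments": {"plan": [{"tx": 0, "ty": 0, "tz": 0, "wx": 0, "wy": 0, "wz": 0.12}, {"tx": 0, "ty": 0, "tz": 0, "wx": 0, "wy": 0, "wz": 0.12}, {"tx": 0, "ty": 0, "tz": 0, "wx": 0, "wy": 0, "wz": 0.1}, {"tx": -2, "ty": 3, "tz": 0, "wx": 0, "wy": 0, "wz": 0}, {"tx": -2, "ty": 3, "tz": 0, "wx": 0, "wy": 0, "wz": 0}, {"tx": -2, "ty": 3, "tz": 0, "wx": 0, "wy": 0, "wz": 0}, {"tx": -2, "ty": 3, "tz": 0, "wx": 0, "wy": 0, "wz": 0}, {"tx": -2, "ty": 3, "tz": 0, "wx": 0, "wy": 0, "wz": 0}, {"tx": -2, "ty": 3, "tz": 0, "wx": 0, "wy": 0, "wz": 0}, {"tx": -2, "ty": 3, "tz": 0, "wx": 0, "wy": 0, "wz": 0}, {"tx": -2, "ty": 3, "tz": 0, "wx": 0, "wy": 0, "wz": 0}, {"tx": -2, "ty": 3, "tz": 0, "wx": 0, "wy": 0, "wz": 0}]}}

```text
time_s: 2.25
ee_pos: [414.3, 325.7, 334.0]
ee_rot: [180.0, -0.0, 80.9]
force: [-0.1, 0.4, 0.8]
gripper_width: 90.9
gripper_force: 0.0
```

{"name": "move_arm", "arguments": {"plan": [{"tx": -2.5, "ty": 3, "tz": 0, "wx": 0, "wy": 0, "wz": 0}, {"tx": -2.5, "ty": 3, "tz": 0, "wx": 0, "wy": 0, "wz": 0}, {"tx": -2, "ty": 2, "tz": 0, "wx": 0, "wy": 0, "wz": 0}, {"tx": 0, "ty": 0, "tz": 0, "wx": 0, "wy": 0, "wz": 0}, {"tx": 0, "ty": 0, "tz": 0, "wx": 0, "wy": 0, "wz": 0}]}}

```text
time_s: 2.67
ee_pos: [481.9, 244.3, 333.6]
ee_rot: [-180.0, -0.0, 80.7]
force: [-0.3, 0.7, 0.4]
gripper_width: 91.2
gripper_force: 0.0
```

{"name": "move_arm", "arguments": {"plan": [{"tx": -0.6, "ty": 0.77, "tz": 0, "wx": 0, "wy": 0, "wz": 0}, {"tx": 0, "ty": 0, "tz": 2, "wx": 0, "wy": 0, "wz": 0}, {"tx": 0, "ty": 0, "tz": 2, "wx": 0, "wy": 0, "wz": 0}, {"tx": 0, "ty": 0, "tz": 2, "wx": 0, "wy": 0, "wz": 0}, {"tx": 0, "ty": 0, "tz": 2, "wx": 0, "wy": 0, "wz": 0}, {"tx": 0, "ty": 0, "tz": 1.5, "wx": 0, "wy": 0, "wz": 0}, {"tx": 0, "ty": 0, "tz": 0.6, "wx": 0, "wy": 0, "wz": 0}, {"tx": 0, "ty": 0, "tz": 0, "wx": 0, "wy": 0, "wz": 0}]}}

```text
time_s: 3.33
ee_pos: [486.8, 238.6, 231.6]
ee_rot: [-179.9, 0.1, 81.0]
force: [0.2, -0.6, 0.3]
gripper_width: 90.8
gripper_force: 0.0
```

```bash
python3 - <<'E'
from h import *
t=grab_frame("top")["color"][:,:,::-1]; s=grab_frame("scene")["color"][:,:,::-1]
im=np.zeros((440,800,3),np.uint8)
im[:440,:400]=cv2.resize(t[230:340,170:270],None,fx=4,fy=4,interpolation=cv2.INTER_CUBIC)
im[:440,400:]=cv2.resize(s[125:235,285:385],None,fx=4,fy=4,interpolation=cv2.INTER_CUBIC)
cv2.imwrite("pics/pregrip.png",im)
E
```

```text
(no output)
```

View pics/pregrip.png

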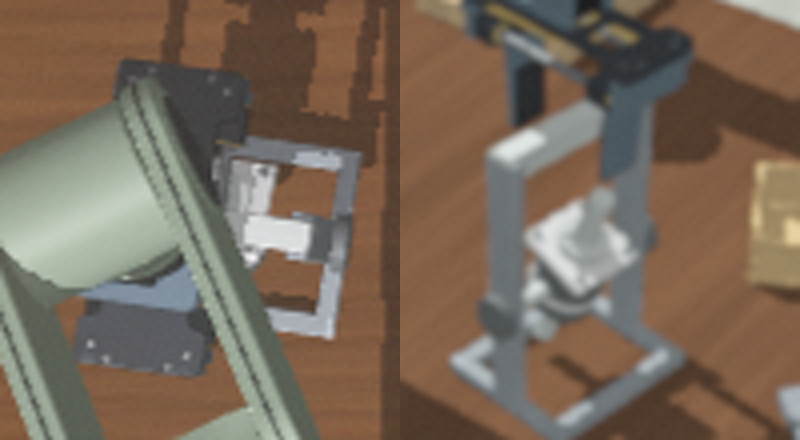

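The fingers straddle the bar: the front finger is at crop px (622,130) and the shaft tip at (598,200). I'll close on the bar.

{"name": "move_arm", "arguments": {"plan": [{"tx": 0, "ty": 0, "tz": 0, "wx": 0, "wy": 0, "wz": 0}, {"tx": 0, "ty": 0, "tz": 0, "wx": 0, "wy": 0, "wz": 0}, {"tx": 0, "ty": 0, "tz": 0, "wx": 0, "wy": 0, "wz": 0}, {"tx": 0, "ty": 0, "tz": 0, "wx": 0, "wy": 0, "wz": 0}, {"tx": 0, "ty": 0, "tz": 0, "wx": 0, "wy": 0, "wz": 0}, {"tx": 0, "ty": 0, "tz": 0, "wx": 0, "wy": 0, "wz": 0}, {"tx": 0, "ty": 0, "tz": 0, "wx": 0, "wy": 0, "wz": 0}, {"tx": 0, "ty": 0, "tz": 0, "wx": 0, "wy": 0, "wz": 0}], "gripper": 1, "force": 55}}

```text
time_s: 4.1
ee_pos: [487.9, 238.2, 232.9]
ee_rot: [-180.0, -0.0, 80.9]
force: [0.5, -0.1, 0.5]
gripper_width: 40.8
gripper_force: 0.0
```

```bash
cat >> h.py <<'E'
from scipy.spatial.transform import Rotation as Rn
def carrier(st):
    """carrier trunnion point T and axes C (columns) from the TCP; tilt phi towards carrier +x"""
    R=Rn.from_euler("xyz",st["ee_rot"],degrees=True).as_matrix()
    C=np.c_[R[:,1],R[:,0],-R[:,2]]
    ZT=126.4  # trunnion below TCP along tool z
    return np.array(st["ee_pos"])+ZT*R[:,2], C, np.arctan2(C[2,0]*-1,C[2,2])
def plane(f,T,C,off=(0,0)):
    """map an upscaled pixel grid to coordinates on the swing plane; x level, z vertical, origin trunnion"""
    n=C[:,1]; ex=np.cross(n,[0,0,1.]); ex/=np.linalg.norm(ex); ez=np.cross(ex,n)
    S=1.0; g=np.arange(-130,131,S); X,Z=np.meshgrid(g,g[::-1])
    P=T+X[...,None]*ex+Z[...,None]*ez
    uv=proj(f,P.reshape(-1,3)).astype(np.float32).reshape(*X.shape,2)
    im=cv2.remap(f["color"],uv[...,0],uv[...,1],cv2.INTER_CUBIC)
    return X,Z,im
def gray(im):
    h=cv2.cvtColor(im,cv2.COLOR_RGB2HSV).astype(int)
    return (h[...,1]<70)&(h[...,2]>85)
E
python3 - <<'E'
from h import *
st=env.state(); print(st["ee_pos"],st["ee_rot"],st["force"],st["gripper_width"],st["gripper_force"])
f=grab_frame("scene"); T,C,p=carrier(st); print(T,p)
X,Z,im=plane(f,T,C); m=gray(im)
o=np.hstack([im[:,:,::-1],np.repeat(m[...,None]*255,3,2).astype(np.uint8)])
cv2.imwrite("pics/plane.png",cv2.resize(o,None,fx=1.5,fy=1.5))
E
```

```text
[487.9475116  238.20019977 232.94543976] [-1.79997784e+02 -4.77725055e-03  8.08879795e+01] [ 0.46536787 -0.14703031  0.46398644] 40.807282212522544 0.0
[487.94435402 238.21137998 106.54544029] 3.867320481999481e-05
```

View pics/plane.png

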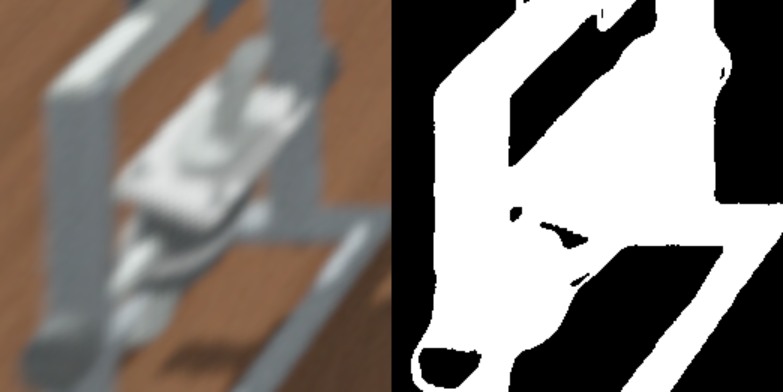

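The swing-plane view shows the shaft tip at (260,45), which is x=+43, z=100 mm (about +0.4 rad). The fingers are still at 41 mm, so I'll finish closing.

{"name": "move_arm", "arguments": {"plan": [{"tx": 0, "ty": 0, "tz": 0, "wx": 0, "wy": 0, "wz": 0}, {"tx": 0, "ty": 0, "tz": 0, "wx": 0, "wy": 0, "wz": 0}, {"tx": 0, "ty": 0, "tz": 0, "wx": 0, "wy": 0, "wz": 0}, {"tx": 0, "ty": 0, "tz": 0, "wx": 0, "wy": 0, "wz": 0}, {"tx": 0, "ty": 0, "tz": 0, "wx": 0, "wy": 0, "wz": 0}, {"tx": 0, "ty": 0, "tz": 0, "wx": 0, "wy": 0, "wz": 0}, {"tx": 0, "ty": 0, "tz": 0, "wx": 0, "wy": 0, "wz": 0}, {"tx": 0, "ty": 0, "tz": 0, "wx": 0, "wy": 0, "wz": 0}]}}

```text
time_s: 4.82
ee_pos: [487.9, 238.2, 232.9]
ee_rot: [-180.0, -0.0, 80.9]
force: [-0.4, 0.2, -0.0]
gripper_width: 19.9
gripper_force: 55.0
```

{"name": "move_arm", "arguments": {"plan": [{"tx": 0, "ty": 0, "tz": -0.5, "wx": 0, "wy": 0, "wz": 0}, {"tx": 0, "ty": 0, "tz": -1, "wx": 0, "wy": 0, "wz": 0}, {"tx": 0, "ty": 0, "tz": -1.5, "wx": 0, "wy": 0, "wz": 0}, {"tx": 0, "ty": 0, "tz": -2, "wx": 0, "wy": 0, "wz": 0}, {"tx": 0, "ty": 0, "tz": -2, "wx": 0, "wy": 0, "wz": -0.04}, {"tx": 0, "ty": 0, "tz": -2, "wx": 0, "wy": 0, "wz": -0.05}, {"tx": 0, "ty": 0, "tz": -1.5, "wx": 0, "wy": 0, "wz": -0.05}, {"tx": 0, "ty": 0, "tz": -1, "wx": 0, "wy": 0, "wz": -0.05}, {"tx": 0, "ty": 0, "tz": -0.5, "wx": 0, "wy": 0, "wz": -0.04}, {"tx": 0, "ty": 0, "tz": 0, "wx": 0, "wy": 0, "wz": 0}, {"tx": 0, "ty": 0, "tz": 0, "wx": 0, "wy": 0, "wz": 0}, {"tx": 0, "ty": 0, "tz": 0, "wx": 0, "wy": 0, "wz": 0}]}}

```text
time_s: 5.82
ee_pos: [487.4, 238.0, 351.9]
ee_rot: [-179.9, 0.0, 94.0]
force: [-1.0, -0.4, -8.6]
gripper_width: 19.5
gripper_force: 55.0
```

```bash
cat >> h.py <<'E'
def runs(row):
    d=np.diff(np.r_[0,row.astype(int),0]); return np.c_[np.where(d==1)[0],np.where(d==-1)[0]]
def centre(m,X,Z,z0,z1,th,w0,w1):
    """median lateral angle of the mask run nearest to the expected axis, rows z0..z1"""
    out=[]
    for i in range(len(Z)):
        z=Z[i,0]
        if not z0<=z<=z1: continue
        c=[((X[i,a]+X[i,b-1])/2,b-a) for a,b in runs(m[i]) if w0<=b-a<=w1]
        if c:
            x=min(c,key=lambda q:abs(q[0]-z*np.tan(th)))[0]; out.append((x,z))
    return np.array(out)
def measure(th,save=None):
    f=grab_frame("scene"); st=env.state(); T,C,phi=carrier(st)
    X,Z,im=plane(f,T,C); m=gray(im)
    if save: cv2.imwrite(save,cv2.resize(np.hstack([im[:,:,::-1],np.repeat(m[...,None]*255,3,2).astype(np.uint8)]),None,fx=1.5,fy=1.5))
    a=centre(m,X,Z,84,102,th,12,30); b=centre(m,X,Z,-84,-62,th,10,28)
    r={"t":round(st["time_s"],3),"phi":round(float(phi),3)}
    for k,q in(("tip",a),("tail",b)):
        if len(q): mx,mz=np.median(q,0); r[k]=(float(mx),float(mz),len(q),round(float(np.arctan2(mx,mz) if mz>0 else np.arctan2(-mx,-mz)),3))
    return r,st
E
python3 - <<'E'
from h import *
r,st=measure(.38,"pics/m1.png"); print(r,st["ee_pos"],st["ee_rot"],st["force"],st["torque"])
E
```

```text
{'t': 5.867, 'phi': 0.002, 'tail': (-24.0, -73.0, 23, 0.318)} [487.50307716 237.98091728 351.83009555] [-1.79861529e+02  5.00330492e-02  9.40282696e+01] [-0.23723711 -0.60501657 -8.10561409] [-0.04658541  0.07360752  0.03016159]
```

View pics/m1.png

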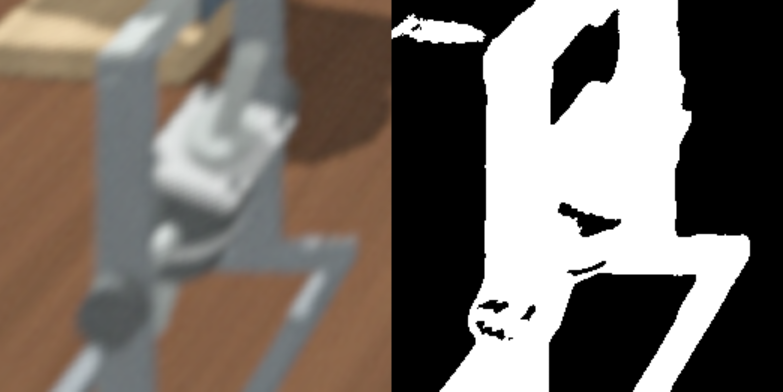

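Lifted level: the shaft tip is at (253,45), about 0.37 rad, so the tip bias is around +0.02. When upright it will show between the posts (px 157-240). Next is a model-based observer and planner.

```bash
cat > ctl.py <<'E'
import json,sys
from h import *
from scipy.optimize import least_squares
I,KG,KS,D,DT=0.0019,0.051,0.035,0.010,1/12
def step(th,w,ph,dph,T,n=6):
    h=T/n; v=dph/T
    for _ in range(n):
        ph+=v*h
        w=(w+h/I*(KG*np.sin(th)-KS*(th-ph)+D*v))/(1+h*D/I); th+=w*h
        for s in(1,-1):
            if s*(th-ph)>.35: th=ph+s*.35; w=v if s*(w-v)>0 else w
    return th,w,ph
def sim(s,d):
    out=[]
    for x in d: s=step(*s,x,DT); out.append(s)
    return np.array(out)
def plan(s,N=20,dmax=.06,last=0.):
    def cost(d):
        o=sim(s,d); th,w,ph=o.T
        dd=np.diff(np.r_[last,d])
        return np.r_[3*th,.5*w,1.0*ph,4*dd,8*th[-1],4*w[-1],4*ph[-1]]
    return least_squares(cost,np.full(N,-.001),bounds=(-dmax,dmax),max_nfev=40).x
E
python3 - <<'E'
from ctl import *
s=(.35,0,0.); d=plan(s,24); print(d.round(3)); print(sim(s,d).round(3))
json.dump({"t":5.867,"th":.35,"w":0,"ph":0.002},open("s.json","w"))
E
```

```text
[-0.06  -0.06  -0.042 -0.005  0.02   0.03   0.029  0.023  0.017  0.012
  0.009  0.006  0.005  0.004  0.003  0.002  0.002  0.001  0.001  0.001
  0.001  0.     0.     0.   ]
[[ 0.29  -0.72  -0.06 ]
 [ 0.23  -0.723 -0.12 ]
 [ 0.171 -0.715 -0.162]
 [ 0.117 -0.61  -0.167]
 [ 0.074 -0.451 -0.147]
 [ 0.045 -0.295 -0.118]
 [ 0.026 -0.175 -0.089]
 [ 0.015 -0.097 -0.066]
 [ 0.009 -0.052 -0.048]
 [ 0.006 -0.029 -0.036]
 [ 0.004 -0.017 -0.027]
 [ 0.003 -0.011 -0.021]
 [ 0.002 -0.008 -0.016]
 [ 0.002 -0.006 -0.013]
 [ 0.001 -0.004 -0.01 ]
 [ 0.001 -0.003 -0.008]
 [ 0.001 -0.002 -0.006]
 [ 0.    -0.002 -0.004]
 [ 0.    -0.001 -0.003]
 [ 0.    -0.001 -0.003]
 [ 0.    -0.001 -0.002]
 [ 0.    -0.    -0.001]
 [ 0.    -0.    -0.001]
 [ 0.     0.    -0.001]]
```

{"name": "move_arm", "arguments": {"plan": [{"tx": 0, "ty": -0.76, "tz": 0, "wx": -0.06, "wy": 0, "wz": 0}, {"tx": 0, "ty": -0.76, "tz": 0, "wx": -0.06, "wy": 0, "wz": 0}, {"tx": 0, "ty": -0.5, "tz": 0, "wx": -0.04, "wy": 0, "wz": 0}, {"tx": 0, "ty": 0, "tz": 0, "wx": 0, "wy": 0, "wz": 0}, {"tx": 0, "ty": 0.25, "tz": 0, "wx": 0.02, "wy": 0, "wz": 0}, {"tx": 0, "ty": 0.38, "tz": 0, "wx": 0.03, "wy": 0, "wz": 0}, {"tx": 0, "ty": 0.38, "tz": 0, "wx": 0.03, "wy": 0, "wz": 0}]}}

```text
time_s: 6.45
ee_pos: [478.8, 237.7, 353.2]
ee_rot: [175.6, -0.0, 94.1]
force: [0.1, 0.0, -8.5]
gripper_width: 19.6
gripper_force: 55.0
```

```bash
cat > m.py <<'E'
# usage: m.py "[wx rows executed]" savefile  -> propagate, measure, update, print the next plan
from ctl import *
P=json.load(open("s.json")); d=eval(sys.argv[1]); s=(P["th"],P["w"],P["ph"])
s=step(*s,0,.0001)
for x in d: s=step(*s,x,DT)
r,st=measure(s[0],sys.argv[2] if len(sys.argv)>2 else None)
s=(s[0],s[1],r["phi"]); s=step(*s,0,max(.001,r["t"]-P["t"]-DT*len(d)))
OFF=P.get("off",.02)   # tip bias, rad
z=[]
if "tip" in r: z.append(r["tip"][3]-OFF)
if "tip" in r and "tail" in r: z.append(float(np.arctan2(r["tip"][0]-r["tail"][0],r["tip"][1]-r["tail"][1])))
print("pred",np.round(s,3),r,"z",np.round(z,3))
if z:
    e=z[0]-s[0]; s=(s[0]+.7*e,s[1]+1.0*e,s[2])
q=plan(s,20,.05)
print("est",np.round(s,3),"xyz",st["ee_pos"].round(1),"rot",st["ee_rot"].round(2),"F",st["force"].round(1))
print("plan",q[:12].round(3)); print("th",sim(s,q[:12])[:,0].round(3))
P.update(t=r["t"],th=s[0],w=s[1],ph=s[2]); P.setdefault("log",[]).append([d,r,z]); json.dump(P,open("s.json","w"))
E
python3 m.py "[-.06,-.06,-.04,0,.02,.03,.03]" pics/m2.png
```

```text
pred [ 0.036 -0.139 -0.077] {'t': 6.5, 'phi': -0.077, 'tip': (-3.5, 97.5, 10, -0.036), 'tail': (0.5, -73.0, 23, -0.007)} z [-0.056 -0.023]
est [-0.028 -0.231 -0.077] xyz [480.7 237.8 352.6] rot [1.7557e+02 1.0000e-02 9.4010e+01] F [ 4.1  0.1 -8.7]
plan [ 0.042  0.036  0.019  0.004 -0.003 -0.005 -0.005 -0.004 -0.002 -0.001
 -0.001 -0.001]
th [-0.039 -0.037 -0.028 -0.019 -0.011 -0.006 -0.003 -0.002 -0.001 -0.001
 -0.    -0.   ]
```

View pics/m2.png

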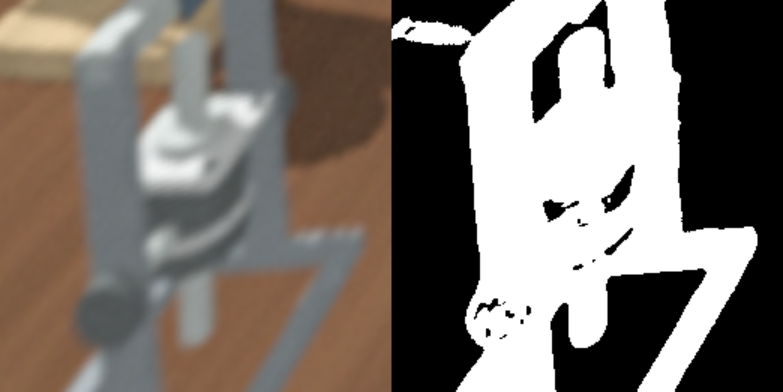

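The unit has swung up: tip at (190,45), tail at (195,335), which is about -0.02 rad. I'll use the unbiased tip-to-tail angle from here on and brake.

```bash
sed -i 's/^if z:/if len(z)>1 and P.get("air",1): z=z[::-1]\nif z:/; s/s\[0\]+.7\*e,s\[1\]+1.0\*e/s[0]+.8*e,s[1]+1.2*e/' m.py; python3 - <<'E'
from ctl import *
P=json.load(open("s.json")); P.update(th=-.018,w=-.2,off=-.013); json.dump(P,open("s.json","w"))
print(plan((-.018,-.2,-.077),20,.05)[:8].round(3))
E
```

```text
[ 0.036  0.032  0.017  0.006 -0.001 -0.003 -0.003 -0.002]
```

{"name": "move_arm", "arguments": {"plan": [{"tx": 0, "ty": 0.46, "tz": 0, "wx": 0.036, "wy": 0, "wz": 0}, {"tx": 0, "ty": 0.4, "tz": 0, "wx": 0.032, "wy": 0, "wz": 0}, {"tx": 0, "ty": 0.22, "tz": 0, "wx": 0.017, "wy": 0, "wz": 0}, {"tx": 0, "ty": 0.08, "tz": 0, "wx": 0.006, "wy": 0, "wz": 0}, {"tx": 0, "ty": 0, "tz": 0, "wx": 0, "wy": 0, "wz": 0}, {"tx": 0, "ty": 0, "tz": 0, "wx": 0, "wy": 0, "wz": 0}]}}

```text
time_s: 7.0
ee_pos: [489.5, 238.3, 353.6]
ee_rot: [-179.4, 0.0, 94.1]
force: [-0.1, 0.4, -9.1]
gripper_width: 20.0
gripper_force: 55.0
```

```bash
python3 m.py "[.036,.032,.017,.006,0,0]"
```

```text
pred [0.001 0.054 0.011] {'t': 7.05, 'phi': 0.011, 'tip': (-91.5, 101.0, 1, -0.736), 'tail': (4.0, -73.0, 23, -0.055)} z [-0.723 -0.502]
est [-0.401 -0.549  0.011] xyz [489.3 238.3 353.8] rot [-179.38   -0.     94.07] F [ 0.6  0.8 -8.3]
plan [ 0.05   0.05   0.05   0.018 -0.013 -0.029 -0.031 -0.027 -0.021 -0.015
 -0.011 -0.008]
th [-0.289 -0.239 -0.187 -0.134 -0.089 -0.055 -0.032 -0.019 -0.011 -0.007
 -0.005 -0.003]
```

The tip run merged with the bar, so I'll switch to right-edge tracking. The tail gives about -0.07 rad, so I'll re-estimate from that.

```bash
cat >> h.py <<'E'
HW=15.5; X0=-1.2   # tip half width as seen on the plane; lateral offset of the trunnion
def analyse(f,st,th):
    T,C,phi=carrier(st); X,Z,im=plane(f,T,C); m=gray(im); o=[]
    for i in range(len(Z)):
        z=Z[i,0]
        if 84<=z<=102:
            c=[X[i,b-1]-HW for a,b in runs(m[i]) if b-a>10]
            if c:
                x=min(c,key=lambda x:abs(x-X0-z*np.tan(th)))
                if abs(x-X0-z*np.tan(th))<15: o.append((x-X0,z))
    r={"t":round(st["time_s"],3),"phi":round(float(phi),4)}
    if len(o)>5: x,z=np.median(o,0); r["tip"]=round(float(np.arctan2(x,z)),4); r["ntip"]=len(o)
    b=centre(m,X,Z,-84,-62,th,10,26)
    if len(b)>5 and abs(np.median(b[:,0])-X0+73*np.tan(th))<15: x,z=np.median(b,0); r["tail"]=round(float(np.arctan2(-(x-X0),-z)),4); r["ntail"]=len(b)
    return r
def measure(th,save=None):
    import pickle
    f=grab_frame("scene"); st=env.state(); pickle.dump((f,st),open("last.pkl","wb"))
    return analyse(f,st,th),st
E
python3 - <<'E'
s=open("m.py").read(); a=s.index("OFF="); b=s.index("print(\"pred")
s=s[:a]+'z=[r[k] for k in ("tip","tail") if k in r]\n'+s[b:]
s=s.replace('if len(z)>1 and P.get("air",1): z=z[::-1]\n','').replace("z[0]-s[0]","np.mean(z)-s[0]")
open("m.py","w").write(s)
from ctl import *
P=json.load(open("s.json")); P.update(t=7.05,th=-.07,w=-.06,ph=.011); json.dump(P,open("s.json","w"))
E
python3 m.py "[]"
```

```text
pred [-0.073 -0.064  0.011] {'t': 7.1, 'phi': 0.0106, 'tip': -0.0247, 'ntip': 19, 'tail': -0.0643, 'ntail': 23} z [-0.025 -0.064]
est [-0.05  -0.029  0.011] xyz [489.1 238.3 354. ] rot [-1.7939e+02 -1.0000e-02  9.4080e+01] F [-0.7  0.7 -9.3]
plan [ 0.022  0.014  0.002 -0.006 -0.009 -0.009 -0.007 -0.005 -0.004 -0.002
 -0.002 -0.001]
th [-0.048 -0.039 -0.027 -0.017 -0.01  -0.006 -0.003 -0.002 -0.001 -0.001
 -0.001 -0.001]
```

```bash
python3 - <<'E'
from h import *; import pickle
f,st=pickle.load(open("last.pkl","rb")); T,C,p=carrier(st); X,Z,im=plane(f,T,C); m=gray(im)
h=cv2.cvtColor(im,cv2.COLOR_RGB2HSV)
for z in (102,96,90,84,-62,-72,-82):
    i=130-z; print(z,[(int(X[i,a]),int(X[i,b-1])) for a,b in runs(m[i])], h[i,100:165:4,1].tolist(), h[i,100:165:4,2].tolist())
E
```

```text
102 [(-114, -72), (-70, -70), (-68, -67), (-62, 12), (23, 61)] [9, 10, 9, 9, 12, 8, 5, 7, 8, 12, 52, 82, 94, 70, 8, 17, 17] [166, 154, 141, 147, 177, 214, 232, 223, 193, 153, 141, 137, 120, 98, 102, 117, 118]
96 [(-67, 12), (22, 61)] [16, 15, 8, 18, 8, 7, 9, 7, 8, 14, 48, 89, 110, 61, 7, 15, 19] [158, 139, 135, 167, 202, 218, 204, 174, 153, 143, 133, 112, 88, 88, 103, 117, 118]
90 [(-68, 12), (23, 61)] [17, 6, 47, 41, 12, 9, 10, 10, 10, 7, 35, 100, 118, 61, 10, 16, 19] [123, 120, 142, 161, 165, 164, 155, 154, 153, 137, 108, 84, 78, 84, 98, 115, 118]
84 [(-68, 12), (23, 61)] [11, 33, 67, 58, 23, 7, 10, 10, 8, 7, 27, 97, 122, 74, 17, 13, 22] [115, 125, 144, 153, 153, 152, 153, 156, 153, 137, 105, 84, 86, 96, 105, 115, 118]
-62 [(-70, -20), (-9, 15), (69, 95)] [20, 5, 36, 86, 101, 76, 26, 9, 11, 12, 7, 43, 95, 119, 124, 121, 125] [104, 105, 112, 122, 126, 131, 139, 149, 157, 155, 146, 137, 134, 133, 132, 133, 135]
-72 [(-75, -65), (-56, -53), (-50, -26), (-9, 16), (63, 88)] [8, 61, 110, 123, 121, 83, 24, 9, 12, 10, 5, 32, 84, 116, 125, 118, 118] [96, 117, 134, 139, 137, 136, 138, 149, 154, 154, 146, 137, 131, 132, 133, 134, 134]
-82 [(-79, -26), (-8, 17), (60, 84)] [13, 66, 110, 126, 120, 85, 33, 7, 12, 10, 7, 20, 72, 114, 123, 121, 120] [101, 124, 137, 136, 134, 135, 140, 149, 155, 154, 148, 137, 134, 134, 133, 133, 134]
```

```bash
python3 - <<'E'
s=open("h.py").read()
s=s.replace("HW=15.5; X0=-1.2","HW=14; X0=0.")
s=s.replace('r["ntip"]=len(o)','r["ntip"]=len(o); A=(x,z)').replace('r["ntail"]=len(b)','r["ntail"]=len(b); B=(x-X0,z)')
s=s.replace("    return r\ndef measure(th,save=None):\n    import",'    if "tip" in r and "tail" in r: r["z"]=round(float(np.arctan2(A[0]-B[0],A[1]-B[1])),4)\n    return r\ndef measure(th,save=None):\n    import')
open("h.py","w").write(s)
m=open("m.py").read()
m=m.replace('z=[r[k] for k in ("tip","tail") if k in r]','z=[r["z"]] if "z" in r and P.get("air",1) else [r[k]-P.get("o",0) for k in ("tip",) if k in r]')
open("m.py","w").write(m)
from ctl import *; import pickle
f,st=pickle.load(open("last.pkl","rb")); print(analyse(f,st,-.04))
P=json.load(open("s.json")); P.update(t=7.1,th=-.034,w=-.02,ph=.0106); json.dump(P,open("s.json","w"))
q=plan((-.034,-.02,.0106),20,.05); print(q[:8].round(3),sim((-.034,-.02,.0106),q)[:8,0])
E
```

```text
{'t': 7.1, 'phi': 0.0106, 'tip': -0.0215, 'ntip': 19, 'tail': -0.0479, 'ntail': 23, 'z': -0.0331}
[ 0.014  0.009  0.001 -0.004 -0.006 -0.006 -0.005 -0.003] [-0.03218533 -0.02601181 -0.01841189 -0.01175127 -0.00696365 -0.00397223
 -0.00228766 -0.00139884]
```

{"name": "move_arm", "arguments": {"plan": [{"tx": 0, "ty": 0.18, "tz": 0, "wx": 0.014, "wy": 0, "wz": 0}, {"tx": 0, "ty": 0.11, "tz": 0, "wx": 0.009, "wy": 0, "wz": 0}, {"tx": 0, "ty": 0, "tz": 0, "wx": 0, "wy": 0, "wz": 0}, {"tx": 0, "ty": -0.05, "tz": 0, "wx": -0.004, "wy": 0, "wz": 0}, {"tx": 0, "ty": -0.08, "tz": 0, "wx": -0.006, "wy": 0, "wz": 0}, {"tx": 0, "ty": -0.08, "tz": 0, "wx": -0.006, "wy": 0, "wz": 0}]}}

```text
time_s: 7.6
ee_pos: [490.0, 238.3, 353.8]
ee_rot: [-179.0, -0.0, 94.1]
force: [-0.8, 0.6, -9.2]
gripper_width: 19.4
gripper_force: 55.0
```

```bash
python3 m.py "[.014,.009,0,-.004,-.006,-.006]"
```

```text
pred [-0.004  0.032  0.017] {'t': 7.65, 'phi': 0.0174, 'tip': -0.0108, 'ntip': 19, 'tail': -0.0479, 'ntail': 23, 'z': -0.0271} z [-0.027]
est [-0.022  0.004  0.017] xyz [489.6 238.3 354. ] rot [-1.790e+02 -1.000e-02  9.408e+01] F [-0.9  0.8 -8.5]
plan [ 0.006  0.003 -0.001 -0.004 -0.005 -0.004 -0.003 -0.002 -0.002 -0.001
 -0.001 -0.001]
th [-0.02  -0.016 -0.011 -0.007 -0.004 -0.002 -0.001 -0.001 -0.001 -0.
 -0.    -0.   ]
```

{"name": "move_arm", "arguments": {"plan": [{"tx": 0, "ty": 0.09, "tz": 0, "wx": 0.007, "wy": 0, "wz": 0}, {"tx": 0, "ty": 0.05, "tz": 0, "wx": 0.004, "wy": 0, "wz": 0}, {"tx": 0, "ty": 0, "tz": 0, "wx": 0, "wy": 0, "wz": 0}, {"tx": 0, "ty": -0.05, "tz": 0, "wx": -0.004, "wy": 0, "wz": 0}, {"tx": 0, "ty": -0.05, "tz": 0, "wx": -0.004, "wy": 0, "wz": 0}, {"tx": 0, "ty": -0.05, "tz": 0, "wx": -0.004, "wy": 0, "wz": 0}, {"tx": 0, "ty": -0.04, "tz": 0, "wx": -0.003, "wy": 0, "wz": 0}, {"tx": 0, "ty": -0.03, "tz": 0, "wx": -0.002, "wy": 0, "wz": 0}]}}

```text
time_s: 8.32
ee_pos: [489.2, 238.3, 353.9]
ee_rot: [-179.3, -0.0, 94.1]
force: [-0.5, -0.4, -9.1]
gripper_width: 19.6
gripper_force: 55.0
```

```bash
python3 m.py "[.007,.004,0,-.004,-.004,-.004,-.003,-.002]"
```

```text
pred [0.011 0.038 0.012] {'t': 8.367, 'phi': 0.0117, 'tip': -0.0108, 'ntip': 19, 'tail': -0.0335, 'ntail': 20, 'z': -0.0209} z [-0.021]
est [-0.014 -0.001  0.012] xyz [489.1 238.3 354. ] rot [-1.7933e+02 -1.0000e-02  9.4080e+01] F [ 0.3 -0.2 -9.2]
plan [ 0.004  0.002 -0.001 -0.003 -0.003 -0.003 -0.002 -0.002 -0.001 -0.001
 -0.001 -0.   ]
th [-0.013 -0.01  -0.007 -0.005 -0.003 -0.002 -0.001 -0.001 -0.    -0.
 -0.    -0.   ]
```

{"name": "move_arm", "arguments": {"plan": [{"tx": 0, "ty": 0.08, "tz": 0, "wx": 0.006, "wy": 0, "wz": 0}, {"tx": 0, "ty": 0.04, "tz": 0, "wx": 0.003, "wy": 0, "wz": 0}, {"tx": 0, "ty": 0, "tz": 0, "wx": 0, "wy": 0, "wz": 0}, {"tx": 0, "ty": -0.04, "tz": 0, "wx": -0.003, "wy": 0, "wz": 0}, {"tx": 0, "ty": -0.04, "tz": 0, "wx": -0.003, "wy": 0, "wz": 0}, {"tx": 0, "ty": -0.04, "tz": 0, "wx": -0.003, "wy": 0, "wz": 0}, {"tx": 0, "ty": -0.02, "tz": 0, "wx": -0.002, "wy": 0, "wz": 0}, {"tx": 0, "ty": -0.02, "tz": 0, "wx": -0.002, "wy": 0, "wz": 0}, {"tx": 0, "ty": -0.01, "tz": 0, "wx": -0.001, "wy": 0, "wz": 0}, {"tx": 0, "ty": 0, "tz": 0, "wx": 0, "wy": 0, "wz": 0}]}}

```text
time_s: 9.2
ee_pos: [488.8, 238.3, 353.9]
ee_rot: [-179.6, -0.0, 94.1]
force: [-0.6, 0.1, -8.9]
gripper_width: 19.5
gripper_force: 55.0
```

```bash
python3 m.py "[.006,.003,0,-.003,-.003,-.003,-.002,-.002,-.001,0]"
```

```text
pred [0.017 0.037 0.007] {'t': 9.25, 'phi': 0.0069, 'tip': -0.043, 'ntip': 19, 'tail': -0.0742, 'ntail': 21, 'z': -0.0568} z [-0.057]
est [-0.042 -0.051  0.007] xyz [488.8 238.3 353.9] rot [-1.7961e+02 -1.0000e-02  9.4070e+01] F [-0.6 -1.1 -8. ]
plan [ 0.02   0.014  0.002 -0.005 -0.008 -0.008 -0.006 -0.004 -0.003 -0.002
 -0.002 -0.001]
th [-0.041 -0.034 -0.024 -0.016 -0.009 -0.005 -0.003 -0.002 -0.001 -0.001
 -0.001 -0.   ]
```

```bash
cat > fit.py <<'E'
from ctl import *; import ctl
P=json.load(open("s.json")); L=[l for l in P["log"] if "z" in l[1]]
def res(p,full=False):
    th,w,b,kg=p; ctl.KG=kg; out=[th-L[0][1]["z"]] ; t=L[0][1]["t"]; ph=L[0][1]["phi"]
    s=(th,w,ph-b)
    for d,r,_ in L[1:]:
        for x in d: s=step(*s,x,DT)
        s=step(s[0],s[1],r["phi"]-b,0,max(.001,r["t"]-t-DT*len(d))); t=r["t"]; out.append(s[0]-r["z"])
    if full: return s
    return np.r_[np.array(out)/.006,w/.1,b/.02,(kg-.051)/.003]
q=least_squares(res,[L[0][1]["z"],0,0.01,.051]).x
print("fit",q.round(4),"res",(res(q)[:len(L)]*.006).round(3),"state",np.round(res(q,True),4))
s=res(q,True); b=q[2]
pl=plan(s,20,.05); print("plan",pl[:12].round(3)); print("th",sim(s,pl[:12])[:,0].round(3))
E
python3 - <<'E'
import json
P=json.load(open("s.json")); P["log"]=[l for l in P["log"] if l[1]["t"]>7.3]
P["log"].insert(0,[[],{"t":7.1,"phi":.0106,"z":-.0331},[]]); json.dump(P,open("s.json","w"))
E
python3 fit.py
```

```text
fit [-0.0341 -0.039   0.0098  0.0513] res [-0.001  0.003 -0.003  0.001] state [-0.0561 -0.0838 -0.0029]
plan [ 0.031  0.022  0.006 -0.005 -0.01  -0.01  -0.008 -0.006 -0.004 -0.003
 -0.002 -0.002]
th [-0.056 -0.047 -0.034 -0.022 -0.013 -0.007 -0.004 -0.002 -0.002 -0.001
 -0.001 -0.001]
```

{"name": "move_arm", "arguments": {"plan": [{"tx": 0, "ty": 0.39, "tz": 0, "wx": 0.031, "wy": 0, "wz": 0}, {"tx": 0, "ty": 0.28, "tz": 0, "wx": 0.022, "wy": 0, "wz": 0}, {"tx": 0, "ty": 0.08, "tz": 0, "wx": 0.006, "wy": 0, "wz": 0}, {"tx": 0, "ty": -0.06, "tz": 0, "wx": -0.005, "wy": 0, "wz": 0}, {"tx": 0, "ty": -0.13, "tz": 0, "wx": -0.01, "wy": 0, "wz": 0}, {"tx": 0, "ty": -0.13, "tz": 0, "wx": -0.01, "wy": 0, "wz": 0}, {"tx": 0, "ty": -0.1, "tz": 0, "wx": -0.008, "wy": 0, "wz": 0}, {"tx": 0, "ty": -0.08, "tz": 0, "wx": -0.006, "wy": 0, "wz": 0}]}}

```text
time_s: 9.92
ee_pos: [490.6, 238.4, 354.4]
ee_rot: [-178.5, -0.0, 94.1]
force: [0.1, -1.1, -8.4]
gripper_width: 19.7
gripper_force: 55.0
```

```bash
python3 m.py "[.031,.022,.006,-.005,-.01,-.01,-.008,-.006]"|head -2; python3 fit.py
```

```text
pred [0.066 0.137 0.026] {'t': 9.967, 'phi': 0.0258, 'tip': 0.0108, 'ntip': 19, 'tail': -0.0274, 'ntail': 23, 'z': -0.006} z [-0.006]
est [0.008 0.051 0.026] xyz [490.4 238.4 354.5] rot [-1.7852e+02 -2.0000e-02  9.4100e+01] F [-0.8 -0.2 -8.1]
fit [-0.034  -0.0331  0.0102  0.0516] res [-0.001  0.004 -0.003 -0.001  0.001] state [-0.0054  0.0185  0.0156]
plan [-0.002 -0.003 -0.003 -0.002 -0.002 -0.001 -0.001 -0.001 -0.    -0.
 -0.    -0.   ]
th [-0.004 -0.002 -0.001 -0.001 -0.001 -0.    -0.    -0.    -0.    -0.
 -0.    -0.   ]
```

{"name": "move_arm", "arguments": {"plan": [{"tx": 0, "ty": -0.03, "tz": 0, "wx": -0.002, "wy": 0, "wz": 0}, {"tx": 0, "ty": -0.04, "tz": 0, "wx": -0.003, "wy": 0, "wz": 0}, {"tx": 0, "ty": -0.04, "tz": 0, "wx": -0.003, "wy": 0, "wz": 0}, {"tx": 0, "ty": -0.03, "tz": 0, "wx": -0.002, "wy": 0, "wz": 0}, {"tx": 0, "ty": -0.03, "tz": 0, "wx": -0.002, "wy": 0, "wz": 0}, {"tx": 0, "ty": -0.01, "tz": 0, "wx": -0.001, "wy": 0, "wz": 0}, {"tx": 0, "ty": -0.01, "tz": 0, "wx": -0.001, "wy": 0, "wz": 0}, {"tx": 0, "ty": -0.01, "tz": 0, "wx": -0.001, "wy": 0, "wz": 0}, {"tx": 0, "ty": 0, "tz": 0, "wx": 0, "wy": 0, "wz": 0}, {"tx": 0, "ty": 0, "tz": 0, "wx": 0, "wy": 0, "wz": 0}, {"tx": 0, "ty": 0, "tz": 0, "wx": 0, "wy": 0, "wz": 0}, {"tx": 0, "ty": 0, "tz": 0, "wx": 0, "wy": 0, "wz": 0}]}}

```text
time_s: 10.97
ee_pos: [489.4, 238.3, 353.9]
ee_rot: [-179.3, -0.0, 94.1]
force: [-0.3, 0.4, -9.2]
gripper_width: 20.0
gripper_force: 55.0
```

```bash
python3 m.py "[-.002,-.003,-.003,-.002,-.002,-.001,-.001,-.001,0,0,0,0]"|head -2; python3 fit.py
```

```text
pred [0.104 0.162 0.012] {'t': 11.017, 'phi': 0.012, 'tip': 0.0537, 'ntip': 19, 'tail': 0.0205, 'ntail': 23, 'z': 0.0391} z [0.039]
est [0.052 0.084 0.012] xyz [489.4 238.3 354. ] rot [-1.7931e+02 -1.0000e-02  9.4070e+01] F [ 0.4  0.1 -8.6]
fit [-0.0344 -0.0503  0.0073  0.0534] res [-0.001  0.001 -0.005 -0.     0.006 -0.001] state [0.0378 0.0639 0.0047]
plan [-0.022 -0.016 -0.005  0.003  0.007  0.007  0.006  0.004  0.003  0.002
  0.001  0.001]
th [0.038 0.032 0.023 0.015 0.009 0.005 0.003 0.002 0.001 0.001 0.001 0.   ]
```

{"name": "move_arm", "arguments": {"plan": [{"tx": 0, "ty": -0.28, "tz": 0, "wx": -0.022, "wy": 0, "wz": 0}, {"tx": 0, "ty": -0.2, "tz": 0, "wx": -0.016, "wy": 0, "wz": 0}, {"tx": 0, "ty": -0.06, "tz": 0, "wx": -0.005, "wy": 0, "wz": 0}, {"tx": 0, "ty": 0.04, "tz": 0, "wx": 0.003, "wy": 0, "wz": 0}, {"tx": 0, "ty": 0.09, "tz": 0, "wx": 0.007, "wy": 0, "wz": 0}, {"tx": 0, "ty": 0.09, "tz": 0, "wx": 0.007, "wy": 0, "wz": 0}, {"tx": 0, "ty": 0.08, "tz": 0, "wx": 0.006, "wy": 0, "wz": 0}, {"tx": 0, "ty": 0.05, "tz": 0, "wx": 0.004, "wy": 0, "wz": 0}]}}

```text
time_s: 11.68
ee_pos: [488.1, 238.3, 353.8]
ee_rot: [179.8, -0.0, 94.1]
force: [0.7, 0.4, -8.8]
gripper_width: 19.6
gripper_force: 55.0
```

```bash
python3 m.py "[-.022,-.016,-.005,.003,.007,.007,.006,.004]"|head -2; python3 fit.py
```

```text
pred [ 0.051  0.068 -0.003] {'t': 11.733, 'phi': -0.0033, 'tip': 0.0215, 'ntip': 19, 'tail': -0.0, 'ntail': 23, 'z': 0.012} z [0.012]
est [ 0.02   0.021 -0.003] xyz [488.2 238.2 353.7] rot [179.81   0.    94.05] F [ 1.  -0.2 -9.2]
fit [-0.0344 -0.0519  0.0066  0.054 ] res [-0.001  0.001 -0.005 -0.     0.006  0.001 -0.001] state [ 0.0113  0.0023 -0.0099]
plan [-0.003 -0.002  0.001  0.002  0.003  0.002  0.002  0.001  0.001  0.001
  0.001  0.   ]
th [0.01  0.008 0.006 0.004 0.002 0.001 0.001 0.    0.    0.    0.    0.   ]
```

{"name": "move_arm", "arguments": {"plan": [{"tx": 0, "ty": -0.04, "tz": 0, "wx": -0.003, "wy": 0, "wz": 0}, {"tx": 0, "ty": -0.03, "tz": 0, "wx": -0.002, "wy": 0, "wz": 0}, {"tx": 0, "ty": 0.01, "tz": 0, "wx": 0.001, "wy": 0, "wz": 0}, {"tx": 0, "ty": 0.03, "tz": 0, "wx": 0.002, "wy": 0, "wz": 0}, {"tx": 0, "ty": 0.04, "tz": 0, "wx": 0.003, "wy": 0, "wz": 0}, {"tx": 0, "ty": 0.03, "tz": 0, "wx": 0.002, "wy": 0, "wz": 0}, {"tx": 0, "ty": 0.03, "tz": 0, "wx": 0.002, "wy": 0, "wz": 0}, {"tx": 0, "ty": 0.01, "tz": 0, "wx": 0.001, "wy": 0, "wz": 0}]}}

```text
time_s: 12.4
ee_pos: [488.4, 238.3, 354.0]
ee_rot: [-179.9, -0.0, 94.1]
force: [-0.3, -0.1, -9.3]
gripper_width: 19.8
gripper_force: 55.0
```

```bash
python3 m.py "[-.003,-.002,.001,.002,.003,.002,.002,.001]"|head -2; python3 fit.py
```

```text
pred [0.039 0.062 0.002] {'t': 12.45, 'phi': 0.0021, 'tip': 0.0215, 'ntip': 19, 'tail': -0.0068, 'ntail': 23, 'z': 0.009} z [0.009]
est [0.015 0.025 0.002] xyz [488.4 238.3 354. ] rot [-179.88   -0.     94.07] F [-0.2 -0.1 -8.7]
fit [-0.0344 -0.0531  0.0063  0.0543] res [-0.001  0.    -0.005 -0.001  0.005  0.001  0.001 -0.001] state [ 0.0083  0.0073 -0.0042]
plan [-0.003 -0.002 -0.     0.001  0.002  0.002  0.001  0.001  0.001  0.001
  0.     0.   ]
th [0.008 0.006 0.005 0.003 0.002 0.001 0.001 0.    0.    0.    0.    0.   ]
```

The 5 s hold is complete. Next I'll carry it in segments, stopping to correct after each one.

```bash
sed -i 's/    f=grab_frame("scene"); st=env.state(); pickle/    st=env.state(); f=grab_frame("scene"); pickle/' h.py; sed -i 's/max(.001,r\["t"\]-P/max(.001,r["t"]-P/' m.py
```

{"name": "move_arm", "arguments": {"plan": [{"tx": -0.6, "ty": 0.03, "tz": 0, "wx": -0.003, "wy": 0, "wz": 0}, {"tx": -1.4, "ty": 0.04, "tz": 0, "wx": -0.002, "wy": 0, "wz": 0}, {"tx": -2.2, "ty": 0.07, "tz": 0, "wx": 0, "wy": 0, "wz": 0}, {"tx": -2.8, "ty": 0.08, "tz": 0, "wx": 0.001, "wy": 0, "wz": 0}, {"tx": -2.8, "ty": 0.09, "tz": 0, "wx": 0.002, "wy": 0, "wz": 0}, {"tx": -2.2, "ty": 0.09, "tz": 0, "wx": 0.002, "wy": 0, "wz": 0}, {"tx": -1.3, "ty": 0.08, "tz": 0, "wx": 0.001, "wy": 0, "wz": 0}, {"tx": -0.5, "ty": 0.05, "tz": 0, "wx": 0, "wy": 0, "wz": 0}]}}

```text
time_s: 13.12
ee_pos: [503.3, 97.4, 354.3]
ee_rot: [-179.8, 0.1, 93.9]
force: [-0.3, 1.5, -8.6]
gripper_width: 19.6
gripper_force: 55.0
```

```bash
python3 m.py "[-.003,-.002,0,.001,.002,.002,.001,0]"|head -2; python3 fit.py
```

```text
pred [0.033 0.054 0.003] {'t': 13.117, 'phi': 0.0026, 'tip': 0.0108, 'ntip': 19} z [0.011]
est [0.015 0.027 0.003] xyz [503.3  97.4 354.3] rot [-1.7985e+02  1.5000e-01  9.3880e+01] F [-0.3  1.5 -8.6]
fit [-0.0344 -0.0531  0.0063  0.0543] res [-0.001  0.    -0.005 -0.001  0.005  0.001  0.001 -0.001] state [ 0.0083  0.0073 -0.0042]
plan [-0.003 -0.002 -0.     0.001  0.002  0.002  0.001  0.001  0.001  0.001
  0.     0.   ]
th [0.008 0.006 0.005 0.003 0.002 0.001 0.001 0.    0.    0.    0.    0.   ]
```

```bash
python3 - <<'E'
from h import *; import pickle
f,st=pickle.load(open("last.pkl","rb")); T,C,p=carrier(st); X,Z,im=plane(f,T,C); m=gray(im)
cv2.imwrite("pics/m3.png",cv2.resize(np.hstack([im[:,:,::-1],np.repeat(m[...,None]*255,3,2).astype(np.uint8)]),None,fx=1.5,fy=1.5))
for z in (102,96,90,84,-62,-72,-82):
    i=130-z; print(z,[(int(X[i,a]),int(X[i,b-1])) for a,b in runs(m[i])])
E
```

```text
102 [(-58, 15), (29, 65)]
96 [(-64, -19), (-15, 15), (29, 65)]
90 [(-70, -24), (-15, 15), (29, 67)]
84 [(-74, -29), (-14, 14), (29, 71)]
-62 [(-76, 13), (69, 95)]
-72 [(-77, -26), (-12, 14), (64, 89)]
-82 [(-84, -81), (-79, -32), (-12, 13), (60, 83)]
```

View pics/m3.png

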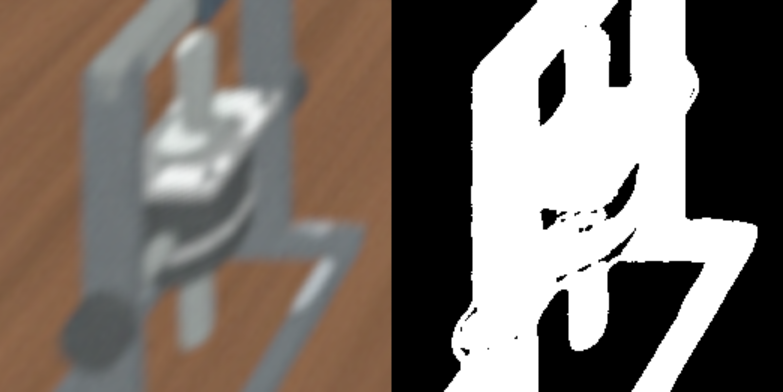

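Tip (195,40) and tail (193,340) are both centred, so the unit is upright. I'll relax the tail width limit and continue.

```bash
sed -i 's/-84,-62,th,10,26)/-84,-62,th,10,36)/' h.py; python3 - <<'E'
from ctl import *; import pickle
f,st=pickle.load(open("last.pkl","rb")); r=analyse(f,st,0.); print(r)
P=json.load(open("s.json")); P["log"][-1][1]=r; json.dump(P,open("s.json","w"))
E
python3 fit.py
```

```text
{'t': 13.117, 'phi': 0.0026, 'tip': 0.0108, 'ntip': 19, 'tail': -0.0137, 'ntail': 23, 'z': 0.0}
fit [-0.0064  0.0061  0.0283  0.0656] res [ 0.027  0.035  0.03   0.036  0.027  0.016  0.021  0.015 -0.007] state [-0.0071 -0.0732 -0.0257]
plan [ 0.014  0.012  0.007  0.002 -0.001 -0.002 -0.002 -0.001 -0.001 -0.001
 -0.    -0.   ]
th [-0.011 -0.01  -0.008 -0.005 -0.003 -0.002 -0.001 -0.    -0.    -0.
 -0.    -0.   ]
```

```bash
sed -i 's/if "z" in l\[1\]\]/if "z" in l[1]][-4:]/; s/\[L\[0\]\[1\]\["z"\],0,0.01,.051\]/[L[0][1]["z"],0,0.006,.054]/; s/b\/.02,(kg-.051)\/.003/(b-.006)\/.006,(kg-.054)\/.0015/' fit.py; python3 fit.py
```

```text
fit [0.0406 0.06   0.0056 0.0541] res [ 0.001  0.    -0.002  0.001] state [ 0.0007 -0.0025 -0.003 ]
plan [0.    0.001 0.001 0.    0.    0.    0.    0.    0.    0.    0.    0.   ]
th [0. 0. 0. 0. 0. 0. 0. 0. 0. 0. 0. 0.]
```

{"name": "move_arm", "arguments": {"plan": [{"tx": -0.6, "ty": 0.03, "tz": 0, "wx": 0, "wy": 0, "wz": 0}, {"tx": -1.4, "ty": 0.06, "tz": 0, "wx": 0.001, "wy": 0, "wz": 0}, {"tx": -2.2, "ty": 0.07, "tz": 0, "wx": 0.001, "wy": 0, "wz": 0}, {"tx": -2.8, "ty": 0.07, "tz": 0, "wx": 0, "wy": 0, "wz": 0}, {"tx": -2.8, "ty": 0.07, "tz": 0, "wx": 0, "wy": 0, "wz": 0}, {"tx": -2.2, "ty": 0.07, "tz": 0, "wx": 0, "wy": 0, "wz": 0}, {"tx": -1.3, "ty": 0.06, "tz": 0, "wx": 0, "wy": 0, "wz": 0}, {"tx": -0.5, "ty": 0.04, "tz": 0, "wx": 0, "wy": 0, "wz": 0}]}}

```text
time_s: 13.83
ee_pos: [518.0, -37.7, 353.9]
ee_rot: [-179.7, 0.0, 94.0]
force: [0.5, 0.3, -9.9]
gripper_width: 20.1
gripper_force: 55.0
```

```bash
python3 m.py "[0,.001,.001,0,0,0,0,0]"|head -2; python3 fit.py
```

```text
pred [0.053 0.08  0.005] {'t': 13.833, 'phi': 0.0051, 'tip': 0.0215, 'ntip': 19, 'tail': 0.0137, 'ntail': 23, 'z': 0.0181} z [0.018]
est [0.025 0.039 0.005] xyz [518.  -37.7 353.9] rot [-1.7971e+02  3.0000e-02  9.3990e+01] F [ 0.5  0.3 -9.9]
fit [ 0.0119 -0.0042  0.004   0.054 ] res [-0.    -0.002  0.005 -0.001] state [0.0167 0.0267 0.0011]
plan [-0.01  -0.007 -0.002  0.002  0.003  0.003  0.003  0.002  0.001  0.001
  0.001  0.001]
th [0.017 0.014 0.01  0.007 0.004 0.002 0.001 0.001 0.    0.    0.    0.   ]
```

{"name": "move_arm", "arguments": {"plan": [{"tx": -0.6, "ty": -0.1, "tz": 0, "wx": -0.01, "wy": 0, "wz": 0}, {"tx": -1.4, "ty": -0.03, "tz": 0, "wx": -0.007, "wy": 0, "wz": 0}, {"tx": -2.2, "ty": 0.04, "tz": 0, "wx": -0.002, "wy": 0, "wz": 0}, {"tx": -2.8, "ty": 0.1, "tz": 0, "wx": 0.002, "wy": 0, "wz": 0}, {"tx": -2.8, "ty": 0.11, "tz": 0, "wx": 0.003, "wy": 0, "wz": 0}, {"tx": -2.2, "ty": 0.11, "tz": 0, "wx": 0.003, "wy": 0, "wz": 0}, {"tx": -1.3, "ty": 0.1, "tz": 0, "wx": 0.003, "wy": 0, "wz": 0}, {"tx": -0.5, "ty": 0.07, "tz": 0, "wx": 0.002, "wy": 0, "wz": 0}]}}

```text
time_s: 14.55
ee_pos: [532.0, -174.6, 353.8]
ee_rot: [179.9, -0.0, 94.0]
force: [0.4, 0.7, -8.5]
gripper_width: 19.6
gripper_force: 55.0
```

```bash
python3 m.py "[-.01,-.007,-.002,.002,.003,.003,.003,.002]"|head -2; python3 fit.py
```

```text
pred [ 0.028  0.04  -0.001] {'t': 14.55, 'phi': -0.0009, 'tip': 0.0531, 'ntip': 17} z [0.053]
est [ 0.048  0.07  -0.001] xyz [ 532.  -174.6  353.8] rot [179.95  -0.    94.03] F [ 0.4  0.7 -8.5]
fit [ 0.0119 -0.0042  0.004   0.054 ] res [-0.    -0.002  0.005 -0.001] state [0.0167 0.0267 0.0011]
plan [-0.01  -0.007 -0.002  0.002  0.003  0.003  0.003  0.002  0.001  0.001
  0.001  0.001]
th [0.017 0.014 0.01  0.007 0.004 0.002 0.001 0.001 0.    0.    0.    0.   ]
```

```bash
python3 - <<'E'
from h import *; import pickle
f,st=pickle.load(open("last.pkl","rb")); T,C,p=carrier(st); X,Z,im=plane(f,T,C); m=gray(im)
cv2.imwrite("pics/m4.png",cv2.resize(np.hstack([im[:,:,::-1],np.repeat(m[...,None]*255,3,2).astype(np.uint8)]),None,fx=1.5,fy=1.5))
for z in (102,98,94,90,84,-62,-72,-82):
    i=130-z; print(z,[(int(X[i,a]),int(X[i,b-1])) for a,b in runs(m[i])])
E
```

```text
102 [(-130, -92), (-60, 19), (45, 89), (93, 95)]
98 [(-130, -95), (-63, 18), (45, 88)]
94 [(-130, -99), (-67, 19), (44, 87)]
90 [(-130, -103), (-72, -22), (-17, 18), (45, 85)]
84 [(-130, -109), (-78, -27), (-16, 85)]
-62 [(-109, -11), (-8, 13), (72, 94)]
-72 [(-109, 13), (66, 88)]
-82 [(-109, -34), (-15, 13), (60, 82)]
```

View pics/m4.png

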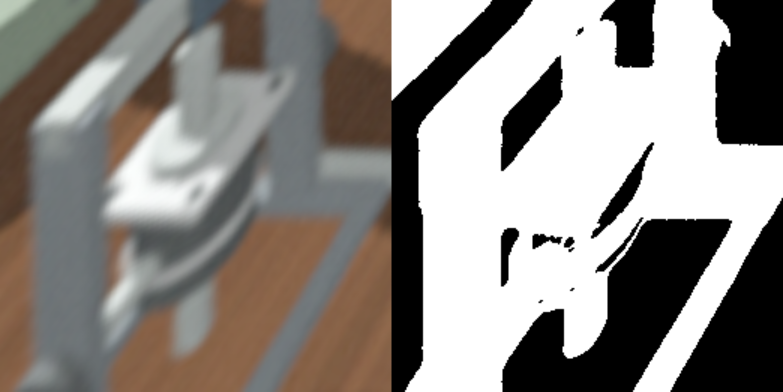

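Tip (198,45) and tail (190,335): still close to upright, about +0.016. The apparent width depends on the viewing angle, so I'm putting that into the tip's half width.

```bash
python3 - <<'E'
s=open("h.py").read()
s=s.replace("im=plane(f,T,C); m=gray(im); o=[]","""im=plane(f,T,C); m=gray(im); o=[]
    V=np.array(f["view"]); d=T+V[:3,:3].T@V[:3,3]; HW=10*np.hypot(1,(d@C[:,0])/(d@C[:,1]))+2.4
    HT=HW*.9-.6""")
s=s.replace('b=centre(m,X,Z,-84,-62,th,10,36)','b=[]\n    for i in range(len(Z)):\n        z=Z[i,0]\n        if -84<=z<=-62:\n            c=[X[i,e-1]-HT for a,e in runs(m[i]) if e-a>10]\n            if c: b.append((min(c,key=lambda x:abs(x-z*np.tan(th))),z))\n    b=np.array(b)')
open("h.py","w").write(s)
E
python3 - <<'E'
from ctl import *; import pickle
f,st=pickle.load(open("last.pkl","rb")); r=analyse(f,st,0.01); print(r)
P=json.load(open("s.json")); P["log"][-1][1]=r; P["th"]=r["z"]; json.dump(P,open("s.json","w"))
E
python3 fit.py
```

```text
{'t': 14.55, 'phi': -0.0009, 'tip': 0.0243, 'ntip': 17, 'tail': 0.0198, 'ntail': 23, 'z': 0.0223}
fit [ 0.0082 -0.0297  0.0008  0.0541] res [-0.001  0.002  0.002 -0.001] state [ 0.0213  0.0334 -0.0017]
plan [-0.012 -0.008 -0.002  0.002  0.004  0.004  0.003  0.002  0.002  0.001
  0.001  0.001]
th [0.021 0.018 0.013 0.008 0.005 0.003 0.002 0.001 0.001 0.    0.    0.   ]
```

{"name": "move_arm", "arguments": {"plan": [{"tx": -0.5, "ty": -0.06, "tz": 0, "wx": -0.012, "wy": 0, "wz": 0}, {"tx": -1.2, "ty": -0.01, "tz": 0, "wx": -0.008, "wy": 0, "wz": 0}, {"tx": -1.8, "ty": 0.06, "tz": 0, "wx": -0.002, "wy": 0, "wz": 0}, {"tx": -2.1, "ty": 0.12, "tz": 0, "wx": 0.002, "wy": 0, "wz": 0}, {"tx": -1.9, "ty": 0.14, "tz": 0, "wx": 0.004, "wy": 0, "wz": 0}, {"tx": -1.3, "ty": 0.14, "tz": 0, "wx": 0.004, "wy": 0, "wz": 0}, {"tx": -0.7, "ty": 0.13, "tz": 0, "wx": 0.003, "wy": 0, "wz": 0}, {"tx": -0.2, "ty": 0.12, "tz": 0, "wx": 0.002, "wy": 0, "wz": 0}]}}

```text
time_s: 15.27
ee_pos: [545.0, -270.8, 353.9]
ee_rot: [179.6, -0.0, 94.0]
force: [-0.1, 0.4, -8.6]
gripper_width: 20.1
gripper_force: 55.0
```

```bash
python3 m.py "[-.012,-.008,-.002,.002,.004,.004,.003,.002]"|head -2; python3 fit.py; python3 - <<'E'
from h import *; import pickle
f,st=pickle.load(open("last.pkl","rb")); T,C,p=carrier(st); X,Z,im=plane(f,T,C); m=gray(im)
for z in (102,98,94,90,84,-62,-72,-82):
    i=130-z; print(z,[(int(X[i,a]),int(X[i,b-1])) for a,b in runs(m[i])])
E
```

```text
pred [ 0.01  -0.001 -0.008] {'t': 15.267, 'phi': -0.0077, 'tip': -0.033, 'ntip': 9} z [-0.033]
est [-0.024 -0.053 -0.008] xyz [ 545.  -270.8  353.9] rot [ 1.7956e+02 -1.0000e-02  9.4020e+01] F [-0.1  0.4 -8.6]
fit [ 0.0082 -0.0297  0.0008  0.0541] res [-0.001  0.002  0.002 -0.001] state [ 0.0213  0.0334 -0.0017]
plan [-0.012 -0.008 -0.002  0.002  0.004  0.004  0.003  0.002  0.002  0.001
  0.001  0.001]
th [0.021 0.018 0.013 0.008 0.005 0.003 0.002 0.001 0.001 0.    0.    0.   ]
102 [(-130, -105), (-60, 15), (56, 96)]
98 [(-130, -109), (-64, 15), (56, 94)]
94 [(-130, -114), (-67, 16), (21, 94)]
90 [(-130, -118), (-70, -25), (-20, 94)]
84 [(-130, -124), (-75, -30), (-20, 94)]
-62 [(-130, -74), (-59, 130)]
-72 [(-130, -74), (-63, 130)]
-82 [(-130, -74), (-71, -20), (-17, 130)]
```

```bash
python3 - <<'E'
from h import *; import pickle
f,st=pickle.load(open("last.pkl","rb")); T,C,p=carrier(st); X,Z,im=plane(f,T,C); g=cv2.cvtColor(im,cv2.COLOR_RGB2GRAY); S=cv2.cvtColor(im,cv2.COLOR_RGB2HSV)[...,1]
print("X",X[0,90:175:4].astype(int).tolist())
for z in (98,94,90,-58,-64,-70,-76,-82,-88,-94):
    i=130-z; print(z,g[i,90:175:4].tolist()); 
    if z>0: print("  S",S[i,90:175:4].tolist())
E
```

```text
X [-40, -36, -32, -28, -24, -20, -16, -12, -8, -4, 0, 4, 8, 12, 16, 20, 24, 28, 32, 36, 40, 44]
98 [150, 143, 143, 143, 142, 128, 142, 199, 183, 159, 159, 157, 149, 134, 113, 100, 98, 98, 100, 101, 100, 104]
  S [10, 9, 11, 11, 9, 32, 46, 6, 10, 10, 10, 10, 8, 17, 79, 116, 118, 122, 118, 119, 124, 115]
94 [144, 142, 142, 144, 131, 122, 187, 198, 161, 157, 160, 154, 147, 131, 114, 119, 131, 129, 131, 133, 133, 134]
  S [9, 11, 9, 9, 17, 63, 9, 8, 12, 10, 9, 8, 10, 17, 65, 71, 57, 59, 59, 59, 61, 61]
90 [143, 142, 144, 138, 112, 140, 178, 163, 154, 157, 157, 152, 145, 136, 152, 182, 196, 196, 188, 194, 199, 192]
  S [7, 7, 9, 9, 75, 48, 4, 9, 11, 10, 10, 8, 9, 11, 21, 14, 6, 8, 11, 8, 8, 12]
-58 [154, 147, 130, 121, 133, 150, 154, 145, 121, 98, 84, 88, 102, 155, 216, 231, 217, 232, 250, 250, 248, 249]
-64 [156, 147, 146, 152, 151, 141, 121, 99, 87, 88, 100, 117, 142, 182, 227, 244, 246, 251, 250, 248, 249, 250]
-70 [145, 142, 140, 129, 112, 96, 88, 86, 98, 120, 139, 145, 150, 185, 230, 249, 252, 250, 248, 249, 251, 250]
-76 [115, 106, 98, 89, 88, 86, 91, 107, 134, 151, 152, 147, 149, 184, 227, 247, 251, 249, 249, 251, 250, 250]
-82 [91, 86, 87, 89, 93, 97, 111, 135, 149, 154, 152, 145, 148, 189, 237, 251, 249, 249, 251, 251, 250, 251]
-88 [93, 95, 98, 102, 103, 106, 119, 138, 150, 152, 150, 142, 164, 221, 250, 251, 249, 251, 252, 250, 251, 251]
-94 [101, 104, 107, 107, 104, 106, 119, 142, 154, 151, 148, 162, 212, 247, 251, 249, 251, 252, 250, 251, 251, 251]
```

```bash
python3 - <<'E'
from ctl import *; import ctl
ctl.KG=.054
P=json.load(open("s.json")); P["log"][-1][1]["z"]=-.004; P["o"]=-.029; P["air"]=0; P["th"]=-.004;P["w"]=-.01; json.dump(P,open("s.json","w"))
E
python3 fit.py
```

```text
fit [0.0007 0.0285 0.0013 0.0541] res [ 0.001  0.003 -0.001 -0.   ] state [-0.0041 -0.023  -0.009 ]
plan [ 0.005  0.004  0.002  0.    -0.    -0.001 -0.001 -0.    -0.    -0.
 -0.    -0.   ]
th [-0.005 -0.005 -0.004 -0.002 -0.001 -0.001 -0.    -0.    -0.    -0.
 -0.    -0.   ]
```

{"name": "move_arm", "arguments": {"plan": [{"tx": 0, "ty": 0.06, "tz": 0.4, "wx": 0.005, "wy": 0, "wz": 0}, {"tx": 0.05, "ty": 0.05, "tz": 1, "wx": 0.004, "wy": 0, "wz": 0}, {"tx": 0.05, "ty": 0.03, "tz": 1.4, "wx": 0.002, "wy": 0, "wz": 0}, {"tx": 0, "ty": 0, "tz": 1.6, "wx": 0, "wy": 0, "wz": 0}, {"tx": 0, "ty": 0, "tz": 1.6, "wx": 0, "wy": 0, "wz": 0}, {"tx": 0, "ty": -0.01, "tz": 1.3, "wx": -0.001, "wy": 0, "wz": 0}, {"tx": 0, "ty": -0.01, "tz": 0.7, "wx": -0.001, "wy": 0, "wz": 0}, {"tx": 0, "ty": 0, "tz": 0.3, "wx": 0, "wy": 0, "wz": 0}]}}

```text
time_s: 15.98
ee_pos: [545.1, -267.7, 269.2]
ee_rot: [-179.8, -0.1, 94.1]
force: [-0.2, -0.1, -9.0]
gripper_width: 19.5
gripper_force: 55.0
```

```bash
python3 m.py "[.005,.004,.002,0,0,-.001,-.001,0]"|head -4; python3 - <<'E'
from h import *; import pickle
f,st=pickle.load(open("last.pkl","rb")); T,C,p=carrier(st); X,Z,im=plane(f,T,C); g=cv2.cvtColor(im,cv2.COLOR_RGB2GRAY); S=cv2.cvtColor(im,cv2.COLOR_RGB2HSV)[...,1]
print("X",X[0,90:175:4].astype(int).tolist())
for z in (102,98,94,-64,-72,-80,-88):
    i=130-z; print(z,g[i,90:175:4].tolist()); 
    if z>0: print("  S",S[i,90:175:4].tolist())
E
```

```text
pred [0.005 0.011 0.004] {'t': 15.983, 'phi': 0.0041} z []
est [0.005 0.011 0.004] xyz [ 545.1 -267.7  269.2] rot [-1.7977e+02 -1.3000e-01  9.4120e+01] F [-0.2 -0.1 -9. ]
plan [-0.004 -0.003 -0.001  0.     0.001  0.001  0.001  0.     0.     0.
  0.     0.   ]
X [-40, -36, -32, -28, -24, -20, -16, -12, -8, -4, 0, 4, 8, 12, 16, 20, 24, 28, 32, 36, 40, 44]
102 [156, 156, 155, 150, 145, 144, 148, 181, 199, 156, 135, 156, 152, 133, 117, 110, 114, 115, 115, 115, 119, 114]
  S [10, 10, 8, 10, 9, 9, 8, 8, 8, 14, 15, 10, 8, 19, 76, 109, 97, 94, 95, 92, 88, 94]
98 [155, 157, 151, 146, 143, 145, 175, 224, 222, 168, 152, 159, 148, 132, 133, 152, 158, 160, 159, 160, 167, 165]
  S [8, 10, 8, 10, 7, 9, 9, 6, 7, 12, 8, 10, 8, 19, 55, 42, 32, 32, 30, 30, 25, 28]
94 [155, 153, 147, 143, 142, 156, 213, 245, 214, 161, 160, 155, 147, 145, 181, 211, 213, 213, 214, 214, 219, 219]
  S [10, 10, 10, 9, 9, 10, 6, 6, 8, 9, 8, 8, 9, 16, 14, 6, 2, 2, 4, 2, 1, 3]
-64 [155, 149, 135, 130, 142, 150, 153, 133, 112, 90, 90, 104, 136, 180, 225, 249, 254, 254, 250, 218, 165, 152]
-72 [156, 147, 148, 145, 136, 120, 99, 89, 90, 108, 132, 147, 152, 184, 229, 251, 255, 249, 210, 161, 152, 147]
-80 [126, 115, 106, 98, 93, 92, 97, 113, 135, 149, 154, 150, 152, 188, 229, 247, 239, 197, 159, 152, 148, 143]
-88 [144, 147, 150, 158, 153, 133, 137, 149, 153, 155, 153, 148, 155, 188, 205, 201, 176, 157, 152, 146, 144, 145]
```

Tail and tip right edges are at +13 and +15, the same as before, so the unit is upright with the tail already in the slot. I'll do the last 16 mm slowly.

{"name": "move_arm", "arguments": {"plan": [{"tx": -0.05, "ty": 0.03, "tz": 0.3, "wx": -0.002, "wy": 0, "wz": 0}, {"tx": -0.05, "ty": 0.03, "tz": 0.3, "wx": -0.002, "wy": 0, "wz": 0}, {"tx": 0, "ty": 0.02, "tz": 0.3, "wx": 0, "wy": 0, "wz": 0}, {"tx": 0, "ty": 0, "tz": 0.3, "wx": 0, "wy": 0, "wz": 0}, {"tx": 0, "ty": 0, "tz": 0.2, "wx": 0, "wy": 0, "wz": 0}, {"tx": 0, "ty": 0, "tz": 0.1, "wx": 0, "wy": 0, "wz": 0}, {"tx": 0, "ty": 0, "tz": 0, "wx": 0, "wy": 0, "wz": 0}]}}

```text
time_s: 16.62
ee_pos: [546.7, -269.8, 255.9]
ee_rot: [179.9, -0.0, 94.1]
force: [0.1, 0.5, -8.4]
gripper_width: 19.6
gripper_force: 55.0
```

{"name": "move_arm", "arguments": {"plan": [{"tx": 0, "ty": 0.01, "tz": 0.1, "wx": 0.001, "wy": 0, "wz": 0}, {"tx": 0, "ty": 0, "tz": 0.1, "wx": 0, "wy": 0, "wz": 0}, {"tx": 0, "ty": 0, "tz": 0.07, "wx": 0, "wy": 0, "wz": 0}, {"tx": 0, "ty": 0, "tz": 0.05, "wx": 0, "wy": 0, "wz": 0}, {"tx": 0, "ty": 0, "tz": 0, "wx": 0, "wy": 0, "wz": 0}]}}

```text
time_s: 17.03
ee_pos: [546.9, -269.8, 253.1]
ee_rot: [179.9, -0.0, 94.1]
force: [0.2, 0.4, -8.6]
gripper_width: 20.0
gripper_force: 55.0
```

{"name": "move_arm", "arguments": {"plan": [{"tx": 0, "ty": 0, "tz": 0.05, "wx": 0, "wy": 0, "wz": 0}, {"tx": 0, "ty": 0, "tz": 0.05, "wx": 0, "wy": 0, "wz": 0}, {"tx": 0, "ty": 0, "tz": 0.05, "wx": 0, "wy": 0, "wz": 0}, {"tx": 0, "ty": 0, "tz": 0, "wx": 0, "wy": 0, "wz": 0}]}}

```text
time_s: 17.37
ee_pos: [547.3, -269.8, 253.0]
ee_rot: [179.8, 0.0, 94.1]
force: [0.4, 0.8, 2.0]
gripper_width: 19.5
gripper_force: 55.0
```

Contact: the carrier's weight is now on the plate. I'll release and retreat.

{"name": "move_arm", "arguments": {"plan": [{"tx": 0, "ty": 0, "tz": 0, "wx": 0, "wy": 0, "wz": 0}, {"tx": 0, "ty": 0, "tz": 0, "wx": 0, "wy": 0, "wz": 0}, {"tx": 0, "ty": 0, "tz": 0, "wx": 0, "wy": 0, "wz": 0}, {"tx": 0, "ty": 0, "tz": 0, "wx": 0, "wy": 0, "wz": 0}, {"tx": 0, "ty": 0, "tz": 0, "wx": 0, "wy": 0, "wz": 0}, {"tx": 0, "ty": 0, "tz": 0, "wx": 0, "wy": 0, "wz": 0}, {"tx": 0, "ty": 0, "tz": 0, "wx": 0, "wy": 0, "wz": 0}, {"tx": 0, "ty": 0, "tz": 0, "wx": 0, "wy": 0, "wz": 0}], "gripper": 9.12}}

```text
time_s: 18.03
ee_pos: [546.9, -269.9, 251.5]
ee_rot: [179.9, -0.0, 94.1]
force: [0.1, 0.2, 0.1]
gripper_width: 70.0
gripper_force: 0.0
```

{"name": "move_arm", "arguments": {"plan": [{"tx": 0, "ty": 0, "tz": 0, "wx": 0, "wy": 0, "wz": 0}, {"tx": 0, "ty": 0, "tz": 0, "wx": 0, "wy": 0, "wz": 0}, {"tx": 0, "ty": 0, "tz": 0, "wx": 0, "wy": 0, "wz": 0}, {"tx": 0, "ty": 0, "tz": -0.5, "wx": 0, "wy": 0, "wz": 0}, {"tx": 0, "ty": 0, "tz": -1, "wx": 0, "wy": 0, "wz": 0}, {"tx": 0, "ty": 0, "tz": -2, "wx": 0, "wy": 0, "wz": 0}, {"tx": 0, "ty": 0, "tz": -2, "wx": 0, "wy": 0, "wz": 0}, {"tx": 0, "ty": 0, "tz": -2, "wx": 0, "wy": 0, "wz": 0}, {"tx": 0, "ty": 0, "tz": -2, "wx": 0, "wy": 0, "wz": 0}, {"tx": 0, "ty": 0, "tz": -2, "wx": 0, "wy": 0, "wz": 0}, {"tx": 0, "ty": 0, "tz": -1, "wx": 0, "wy": 0, "wz": 0}, {"tx": 0, "ty": 0, "tz": 0, "wx": 0, "wy": 0, "wz": 0}]}}

```text
time_s: 19.03
ee_pos: [547.5, -270.3, 379.9]
ee_rot: [179.6, 0.2, 94.1]
force: [0.7, -0.4, -0.7]
gripper_width: 91.1
gripper_force: 0.0
```

```bash
python3 - <<'E'
from h import *
s=grab_frame("scene")["color"][:,:,::-1]; t=grab_frame("top")["color"][:,:,::-1]
im=np.zeros((480,800,3),np.uint8)
im[:,:400]=cv2.resize(s[240:360,190:290],(400,480),interpolation=cv2.INTER_CUBIC)
im[:,400:]=cv2.resize(t[200:320,360:460],(400,480),interpolation=cv2.INTER_CUBIC)
cv2.imwrite("pics/end.png",im); print(env.state()["force"])
E
```

```text
[ 0.2455042  -0.09149143 -0.36148769]
```

View pics/end.png

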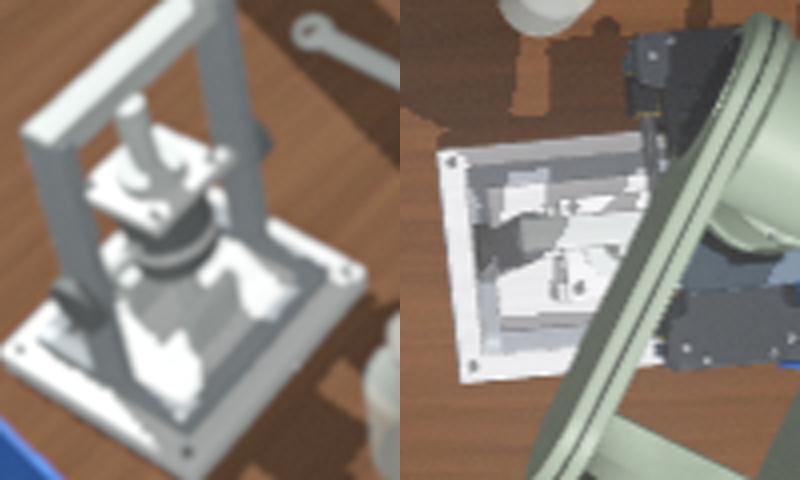

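The carrier sits square and centred: plate margins look even, the foot frame runs (470,170)-(640,350) in the top crop, and the bar is level. The unit stands with its tail between the cheeks, and the gripper is clear.

```bash
python3 -c "
from workcell import env
print(env.job_done())"
```

```text
the job is handed in; nothing more can be done
None
```

Job handed in at about 19 s (no verdict came back): the unit was swung up and held upright in the air for over 5 s, carried upright to the stand, and the carrier set square and centred on the plate with the tail in the slot, then released.

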